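# Stamp out of the child-locked cupboard

### The job

Open the small cupboard on the sideboard: pull its door ajar until the child-safety catch stops it, then reach down through the gap behind its top edge, press the catch down while drawing the door past it, and swing the door wide open and leave it so. Take the wooden kahk stamp lying in the door's rack and stand it upright, handle up, on the bare tiles, let go of it, then take it again from above by the handle and lower it, still handle up, to the floor of the empty compartment of the white storage box. Do not shift any of the other loose things on the sideboard.

Things in the scene. Friction and masses are not known exactly. Their poses are not given: they have to be found in the camera images.
- cabinet: Small fixed wooden cupboard, 280 wide (its y), 200 deep, 210 mm tall, roof 15 thick. Origin: on the sideboard at the middle of its front plane, which is the closed door's inner face and the front edge of roof and walls; +x points into the cupboard, its front looks to -x. A keeper lip hanging 9 mm under the roof, 4 to 10 mm behind the front edge, stops the catch's hook.
- door (a joint): Door angle, rad: 0 shut, to 1.65. Hinged at its left (cabinet +y) edge about a vertical axis; the free edge swings out to cabinet -x, clockwise from above. It stays where left (0.6 N at the handle moves it). The catch stops it at about 0.25, the gap there being about 50 mm; with the catch pressed it is past the keeper beyond 0.35. Panel 15 thick, its top level with the roof (210 mm high).
- door_hinge (a point): The hinge axis at roof height (210 mm): cabinet x 0, y +125 mm. It lies in the plane of the door's inner face. Below, 'along the door' is measured from this axis; the free edge is 245 mm along the door.
- door_handle (a point): Middle of the handle: a level steel bar 10 mm thick, 80 long along the door, 42 mm in front of the door's outer face (57 from its inner face), 22 mm below the door's top, 190 mm along the door. Pinch it from above, a finger each side.
- catch (a joint): How far the safety catch is pressed down, m: 0 free, 0.016 fully down. Sprung: 1.5 N to start, 5.5 N fully down. From 0.009 its hook clears the keeper; it springs up again by itself.
- catch_top (a point): Where to press: top of the catch's white plastic arm, 24 mm behind the door's inner face, 30 below the door's top, 215 along the door. The arm is on the door, 30 wide, reaches 72 mm behind the inner face and ends in a 14 mm tall upturned hook. Under the roof when shut, in the gap seen from above when ajar. Closed fingers fit the gap to press it and push the door's inner face outwards.
- stamp: Wooden kahk stamp, 86 mm long, about 110 g: round head 64 mm diameter, 22 thick, then a round handle 24 diameter, 64 long. Origin: centre of the head's flat carved face; +z runs up the handle. At first it lies aslant in the rack on the door's inner face: axis parallel to the door, 65 mm behind its inner face, handle towards the free edge and sloping up 25 degrees. It rides with the door.
- rack (a point): Where the stamp's face centre rests in the door's rack: 45 mm along the door, 65 behind its inner face, 135 high. The rack is a wooden cradle sloping up 25 degrees to the free edge: a floor under the head, 8 mm ridges beside it, an end plate at the face, a rib 16 mm wide under the handle 35 to 49 mm from the face; the last 37 mm of the handle are free all round. Lifts straight up.
- storage_box: Fixed white plastic box without its lid, 115 (x) by 210 (y) by 95 mm tall, walls 4 mm, four grey latches on its long sides; origin at the centre of its underside. A divider makes two compartments about 107 by 99 mm; the one at its -y side holds a 45 mm high carton, the one at its +y side is empty.
- box_pocket (a point): Centre of the floor of the empty compartment, 5 mm above the sideboard. The axes are those of the box.
- shaker: Bystander: upright steel sugar shaker with a press button on top, 62 mm diameter, 130 tall; origin at the centre of its underside.
- mug: Bystander: white mug, 80 mm diameter, 90 tall, handle at its +y; origin at the centre of its underside.
- bowl: Bystander: white bowl, 150 mm diameter, 60 tall; origin at the centre of its underside.
- spoon_rest: Bystander: white ceramic spoon rest, about 150 (x) by 80 by 17 mm tall; origin near the centre of its underside.
- steel_tray: Bystander: steel tray with raised rims, 160 (x) by 220 by 20 mm; origin at the centre of its underside.
- mat_roll: Bystander: rolled silicone baking mat, 300 mm long along its x, 48 mm diameter; origin at the centre of its underside.
- box_lid: Bystander: the storage box's lid lying flat, 125 (x) by 220 by 16 mm; origin at the centre of its underside.

How it is judged:
By the outcome, as a careful person would: the job done as asked, in the order asked, and still so for the second after the job is handed in, with the robot touching nothing.
It also fails if it takes over 72 s, if anything falls off the work surface, if the arm or the gripper's body presses on something with over 40 N, if the wrist force passes 120 N, or if a joint passes its speed limit or range.

### The arm

A 7-joint arm with a two-finger parallel gripper is mounted at the origin on the work surface. World frame = base frame: x ahead of the robot, y to its left, z up, the work surface at z = 0. Lengths are in mm, angles in rad, forces in N, time in s.
With the tool pointing down it reaches from about 400 to 875 mm from the base axis. Payload 4.4 kg.
Tool frame: the origin (TCP) lies midway between the tips of the shut fingers; the grasp point (between the pads) lies 19 mm behind it; z points along the fingers, y is the line along which they close (so a half turn about z gives the same grasp; the last joint's range is limited). The gripper opens to 85 mm and grips with 20 to 120 N. Pads are 22 mm wide; open, the fingers measure 114 mm over their backs; the gripper's body (76 mm by 85 mm) begins 54 mm behind the grasp point. The pads swing forward as they close: fully open they stand 13 mm farther back than shut.
Start: joints at [1.228, 0.628, 0.038, 1.517, -0.027, 0.996, -0.02], TCP at [177.659, -625.264, 231.313] pointing down, gripper open.
Joint ranges: [-3.06, 3.06], [-0.37, 2.12], [-1.25, 1.32], [0.18, 2.47], [-1.1, 4.24], [0.23, 1.98], [-2.94, 2.94]. Speed limits (rad/s): [2.57, 2.57, 3.14, 3.14, 3.14, 3.14, 3.14].

### API

Orientations are given as [roll, pitch, yaw] about the fixed x, y, z axes, in that order (R = Rz(yaw) Ry(pitch) Rx(roll)).
In Python, from cell import ctrl, get_image, get_calibration gives the robot as it stands.
- The arm moves only by the shell command python3 -m creep 'ROWS'. ROWS is JSON, a list of rows, each an object of numbers: "dx", "dy", "dz": the shift along the world's x, y, z normalised to -1 to 1, where 1 is 0.4 m; "rx", "ry", "rz": the turn, a rotation vector about the world's x, y, z normalised to -1 to 1, where 1 is 2 pi rad; "grip": the closure, from -1 (fully open) to 1 (shut). A call has exactly 5 rows; each row is the pose to reach, as a shift and turn from the pose commanded when the call began, turning the shorter way round; what a row does not reach only later rows make up. A row lasts 1/8 s, in which the tool goes at most 62.5 mm and 10.7 degrees, less where a joint would pass 70% of its speed; a pose out of reach is approached as far as the arm can. A call with a number of a shift or a turn outside -1 to 1 is refused whole. A call with a gripper value outside its range is refused whole. The fingers move at their own pace and stop on an object; the grip force is fixed at half the most. Time passes only in rows, so rows that repeat a pose let the fingers close, or fill a call up. It gives the time, the measured TCP pose, the force, the opening and the grip force at its end, in the units of the state.
- ctrl.read_state(): the state, without advancing time (a new reading comes with each control period).
- get_image(name): name is "scene" or "top" or "wrist"; returns the picture (480x640x3 uint8, red, green, blue); there is no depth.
- get_calibration(name): a dict with "mtx" (3x3 intrinsics, pixels), "distortion" ([k1, k2, p1, p2, k3] as OpenCV has them; the pictures are not rectified), "world_from_camera" (4x4, takes a point from camera to world coordinates). Camera axes: x right, y down, z forward; pixel columns grow to the right and rows downward; lengths in mm; the calibration is good to about 2 mm. A picture is of the moment at which its call begins: read the wrist's pose just before it. get_calibration takes no time and is no camera call; for the wrist camera it gives the pose at the moment of the call.
- ctrl.finish_job(): hands the job in; it is judged then, once.
The state is a dict: "clock": time; "qpos": joint angles; "qd": joint speeds; "tau": joint torques, N m; "eef_pos": TCP position; "tool_rot": TCP orientation; "force": force on the tool from outside, world axes, zero at the start; "torque": the same for the moment, N m; "width": finger opening in mm; "gripper_force": force on a finger pad.
Only numpy, scipy, OpenCV 4.12 (cv2) and the standard library are available. Lean on these libraries where they do the work, as an engineer would, in place of code of your own. Each camera call takes 0.05 s, during which the arm holds its last target. There are 200 camera calls.

## Working session

There is one attempt and no reset: what is moved stays moved. The work goes in short steps, Python scripts to look and compute and a shell command to move; the robot and the scene stay as the last step left them, time stands still between calls to the robot, and variables do not carry over. Pictures are saved under pics/ and viewed, at most 10 in all, crops included, and the job is handed in when it is done.

```bash
ls; mkdir -p pics
python3 - <<'E'
from cell import ctrl,get_image,get_calibration
import cv2,numpy as np
s=ctrl.read_state();print(s)
for n in("scene","top"):
    c=get_calibration(n);print(n,np.round(c["mtx"],1).tolist(),c["distortion"],np.round(c["world_from_camera"],3).tolist())
    cv2.imwrite(f"pics/{n}0.png",get_image(n)[:,:,::-1])
E
```

```text
pics
{'clock': 0.0, 'qpos': array([ 1.22820417,  0.62933876,  0.03844823,  1.51836423, -0.02698449,
        0.99626447, -0.01999726]), 'qd': array([-0.0005256 ,  0.00161187, -0.00158228, -0.00034652,  0.00100004,
        0.00163   ,  0.00088492]), 'tau': array([-5.32327140e-04, -5.63407159e+01,  1.22590106e+00, -1.93443704e+01,
        1.10531109e-02,  1.05035794e-02,  4.58743921e-05]), 'eef_pos': array([ 177.47979716, -624.66605141,  230.39516911]), 'tool_rot': array([-3.13973649e+00,  4.05378507e-05,  2.76798379e-01]), 'force': array([ 0.25873205, -0.57150559, -0.24504737]), 'torque': array([-0.0099914 ,  0.00763753, -0.00697717]), 'gripper_force': 0.0, 'width': 85.24246913305294}
scene [[465.4, 0.0, 318.4], [0.0, 465.4, 242.1], [0.0, 0.0, 1.0]] [-0.05804032  0.          0.          0.          0.        ] [[0.542, 0.6, -0.588, 1389.245], [0.84, -0.384, 0.384, -498.8], [0.005, -0.702, -0.712, 1139.226], [0.0, 0.0, 0.0, 1.0]]
top [[572.6, 0.0, 323.1], [0.0, 572.6, 242.9], [0.0, 0.0, 1.0]] [-0.07245762  0.          0.          0.          0.        ] [[0.03, -0.99, 0.14, 327.656], [-1.0, -0.03, -0.003, 38.999], [0.007, -0.14, -0.99, 1709.756], [0.0, 0.0, 0.0, 1.0]]
```

View pics/scene0.png

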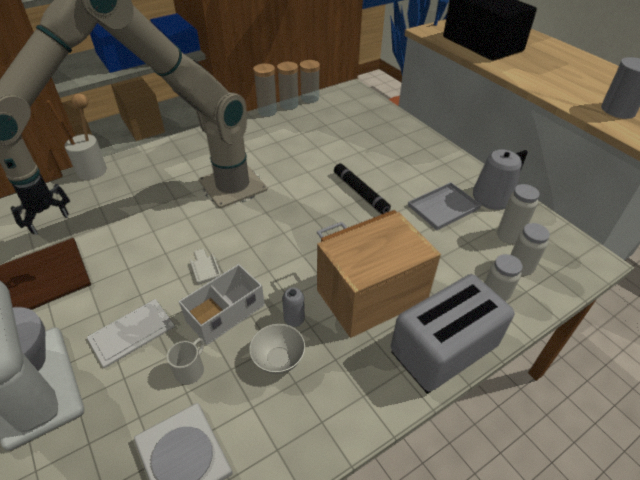

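View pics/top0.png

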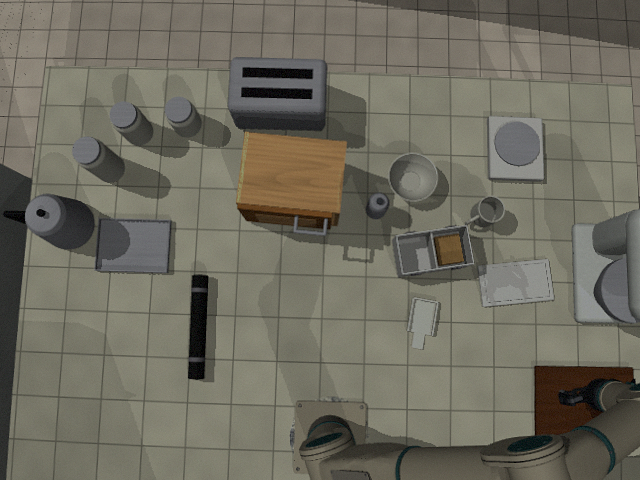

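The scene shows the closed cupboard, box, shaker, bowl and rest. In the top view the roof corners are near (245,133), (346,141), (341,212) and (238,205), the handle is near (311,226) and the box near (435,250). I'll enlarge these.

```bash
cat > h.py <<'E'
from cell import ctrl,get_image,get_calibration
import cv2,numpy as np
from scipy.spatial.transform import Rotation as Ro
def ray(c,p):
    u=cv2.undistortPoints(np.array([[p]],float),c["mtx"],np.array(c["distortion"]))[0,0]
    T=np.array(c["world_from_camera"]);d=T[:3,:3]@[u[0],u[1],1];return T[:3,3],d/np.linalg.norm(d)
def onz(c,p,z):
    o,d=ray(c,p);return o+d*(z-o[2])/d[2]
def tri(obs):
    A=np.zeros((3,3));b=np.zeros(3)
    for c,p in obs:
        o,d=ray(c,p);P=np.eye(3)-np.outer(d,d);A+=P;b+=P@o
    x=np.linalg.solve(A,b);return x,[np.linalg.norm(np.cross(ray(c,p)[1],x-ray(c,p)[0])) for c,p in obs]
def proj(c,P):
    T=np.linalg.inv(c["world_from_camera"]);return cv2.projectPoints(np.array([P],float),cv2.Rodrigues(T[:3,:3])[0],T[:3,3],c["mtx"],np.array(c["distortion"]))[0][0,0]
E
python3 - <<'E'
import cv2
t=cv2.imread("pics/top0.png")[125:275,230:480];s=cv2.imread("pics/scene0.png")[200:350,175:445]
cv2.imwrite("pics/tc.png",cv2.resize(t,(800,480),interpolation=2))  #3.2x
cv2.imwrite("pics/sc.png",cv2.resize(s,(800,444),interpolation=2))  #2.963
E
```

```text
(no output)
```

View pics/tc.png

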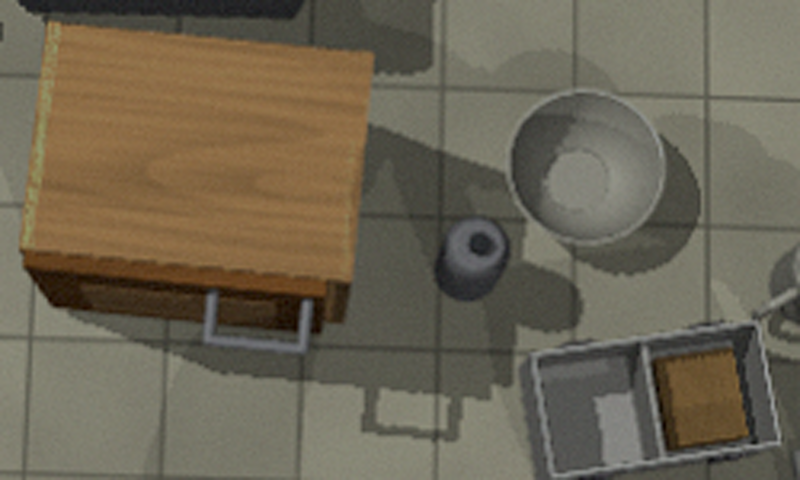

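View pics/sc.png

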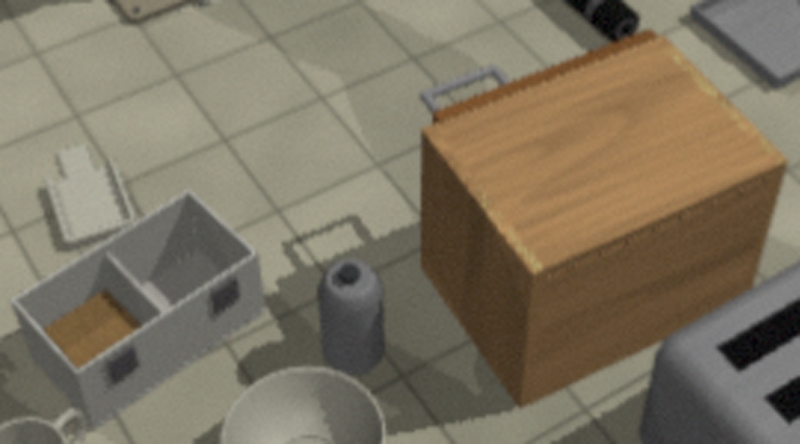

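The crops show roof corners, handle bar and box rim corners in both views, for example the roof front right corner at top crop (351,281) and scene crop (422,130). The shaker top is at (482,243) and (348,272).

Run:
```python
from h import *
ct,cs=get_calibration("top"),get_calibration("scene")
T=lambda p:(p[0]/3.2+230-.34,p[1]/3.2+125-.34)
S=lambda p:(p[0]/2.963+175-.33,p[1]/2.963+200-.33)
D=dict(roofBL=((57,22),(785,160)),roofBR=((373,54),(540,272)),roofFR=((351,281),(422,130)),roofFL=((20,250),(655,38)),
hR=((305,348),(427,98)),hL=((208,343),(497,73)),
bx_bl=((535,353),(258,255)),bx_br=((757,323),(80,368)),bx_fr=((780,443),(15,298)),bx_fl=((552,478),(187,193)),shaker=((482,243),(348,272)))
R={}
for k,(a,b) in D.items():
    x,e=tri([(ct,T(a)),(cs,S(b))]);z={'r':210,'h':188,'b':95,'s':128}[k[0]]
    R[k]=[onz(ct,T(a),z)[:2],onz(cs,S(b),z)[:2]]
    print(k,x.round(1),np.round(e[0],1),'top',R[k][0].round(1),'scene',R[k][1].round(1))
m=lambda k:np.mean(R[k],0)
for nm,w,h,ks,l in(("cab",200,280,("roofFL","roofFR","roofBR","roofBL"),[(0,140),(0,-140),(200,-140),(200,140)]),("box",115,210,("bx_fl","bx_fr","bx_br","bx_bl"),[(-57.5,105),(-57.5,-105),(57.5,-105),(57.5,105)])):
    for src in(0,1,None):
        P=np.array([m(k) if src is None else R[k][src] for k in ks]);L=np.array(l)
        a=(L-L.mean(0));b=P-P.mean(0)
        th=np.arctan2((a[:,0]*b[:,1]-a[:,1]*b[:,0]).sum(),(a*b).sum());Q=Ro.from_euler('z',th).as_matrix()[:2,:2]
        t=P.mean(0)-Q@L.mean(0);print(nm,src,t.round(1),np.degrees(th).round(2),'res',(P-(L@Q.T+t)).round(1).tolist())
```

```text
roofBL [840.8 251.9 213.7] 3.1 top [840.  249.9] scene [839.8 258.2]
roofBR [822.  -16.3 210.9] 4.5 top [819.8 -20.1] scene [823.3 -11.7]
roofFR [623.7  -5.2 208.5] 1.3 top [622.8  -6.3] scene [625.5  -4.8]
roofFL [640.4 269.7 206.1] 2.0 top [640.7 270.8] scene [642.8 264.4]
hR [570.3  32.9 186.6] 3.1 top [568.6  30.2] scene [572.8  35. ]
hL [573.3 115.2 181.1] 3.4 top [570.4 111.9] scene [580.5 114. ]
bx_bl [ 586.5 -173.    94.7] 3.2 top [ 585.1 -175.9] scene [ 588.3 -170.3]
bx_br [ 619.1 -372.4   98.2] 3.0 top [ 618.7 -376.1] scene [ 618.3 -369.4]
bx_fr [ 511.3 -392.9   97.5] 2.7 top [ 510.7 -396.2] scene [ 510.7 -390.3]
bx_fl [ 474.2 -192.4   91.1] 0.5 top [ 473.6 -192.3] scene [ 477.8 -193. ]
shaker [ 677.1 -121.8  129.7] 1.8 top [ 676.7 -123.5] scene [ 676.8 -119.5]
cab 0 [631.1 131.1] -4.33 res [[-1.0, 0.1], [2.2, 2.2], [-0.1, 3.5], [-1.1, -5.7]]
cab 1 [633.  131.8] -3.01 res [[2.5, -7.1], [-0.2, 3.2], [-2.0, 6.9], [-0.3, -2.9]]
cab None [632.  131.5] -3.67 res [[0.8, -3.5], [1.1, 2.7], [-1.1, 5.2], [-0.7, -4.3]]
box 0 [ 547.  -285.1] 9.81 res [[1.1, -0.8], [2.5, 2.2], [-2.9, 2.7], [-0.7, -4.0]]
box 1 [ 548.8 -280.8] 9.55 res [[3.2, -6.3], [1.2, 3.6], [-4.6, 5.4], [0.2, -2.6]]
box None [ 547.9 -282.9] 9.68 res [[2.2, -3.6], [1.8, 2.9], [-3.8, 4.0], [-0.2, -3.3]]
```

```bash
cat >> h.py <<'E'
YAW=np.radians(-3.67);CAB=np.array([632.,131.5])
def door(a,d,phi):  # along, behind inner face, angle -> world xy
    p=np.array([0,125])+a*np.array([-np.sin(phi),-np.cos(phi)])+d*np.array([np.cos(phi),-np.sin(phi)])
    return CAB+Ro.from_euler('z',YAW).as_matrix()[:2,:2]@p
def to(pos=None,rpy=None,frm=None):
    s=ctrl.read_state();p,r=(s['eef_pos'],s['tool_rot']) if frm is None else frm
    d=np.zeros(3) if pos is None else (np.array(pos)-p)/400
    v=np.zeros(3) if rpy is None else (Ro.from_euler('xyz',rpy)*Ro.from_euler('xyz',r).inv()).as_rotvec()/2/np.pi
    print('shift',d.round(3),'turn',v.round(4),'rows',(np.linalg.norm(d)/.156).round(1),(np.linalg.norm(v)/.0297).round(1))
def st():
    s=ctrl.read_state();print(s['clock'],s['eef_pos'].round(1),s['tool_rot'].round(3),'F',s['force'].round(1),'w',round(s['width'],1),s['gripper_force'],'q',s['qpos'].round(2))
E
python3 -m creep '[{"dx":0.38,"dy":0.67,"dz":0.17,"rz":0.12,"grip":0.29},{"dx":0.38,"dy":0.67,"dz":0.17,"rz":0.12,"grip":0.29},{"dx":0.38,"dy":0.67,"dz":0.17,"rz":0.12,"grip":0.29},{"dx":0.38,"dy":0.67,"dz":0.17,"rz":0.12,"grip":0.29},{"dx":0.38,"dy":0.67,"dz":0.17,"rz":0.12,"grip":0.29}]'
python3 -c "
from h import *
st();to([*door(190,-57,0),300],[np.pi,0,YAW+np.pi/2])"
```

```text
0.1 [ 177.5 -624.7  230.4] [-3.14   0.     0.277] F [-0.9  0.4  0. ] w 85.6 0.0 q [ 1.23  0.63  0.04  1.52 -0.03  1.   -0.02]
shift [0.984 1.737 0.174] turn [-0.0002 -0.0002  0.1958] rows 12.8 6.6$[0]: bad value
```

```bash
python3 -m creep '[{"dx":0.38,"dy":0.67,"dz":0.17,"rx":0,"ry":0,"rz":0.12,"grip":0.29},{"dx":0.38,"dy":0.67,"dz":0.17,"rx":0,"ry":0,"rz":0.12,"grip":0.29},{"dx":0.38,"dy":0.67,"dz":0.17,"rx":0,"ry":0,"rz":0.12,"grip":0.29},{"dx":0.38,"dy":0.67,"dz":0.17,"rx":0,"ry":0,"rz":0.12,"grip":0.29},{"dx":0.38,"dy":0.67,"dz":0.17,"rx":0,"ry":0,"rz":0.12,"grip":0.29}]'
python3 -c "
from h import *
st();to([*door(190,-57,0),300],[np.pi,0,YAW+np.pi/2])"
```

```text
clock: 0.72
eef_pos: [328.8, -357.9, 298.9]
tool_rot: [-3.142, -0.0, 1.032]
force: [1.1, 0.7, 0.3]
width: 30.5
gripper_force: 0.0
0.725 [ 328.8 -357.9  298.9] [-3.142 -0.     1.032] F [1.1 0.7 0.3] w 30.5 0.0 q [ 0.93  0.32 -0.21  1.86  0.08  0.97  0.14]
shift [0.605 1.071 0.003] turn [-0.      0.      0.0755] rows 7.9 2.5
```

```bash
python3 -m creep '[{"dx":0.38,"dy":0.67,"dz":0,"rx":0,"ry":0,"rz":0.0755,"grip":0.29},{"dx":0.38,"dy":0.67,"dz":0,"rx":0,"ry":0,"rz":0.0755,"grip":0.29},{"dx":0.38,"dy":0.67,"dz":0,"rx":0,"ry":0,"rz":0.0755,"grip":0.29},{"dx":0.38,"dy":0.67,"dz":0,"rx":0,"ry":0,"rz":0.0755,"grip":0.29},{"dx":0.38,"dy":0.67,"dz":0,"rx":0,"ry":0,"rz":0.0755,"grip":0.29}]' >/dev/null
python3 -m creep '[{"dx":0.22,"dy":0.4,"dz":0,"rx":0,"ry":0,"rz":0,"grip":0.29},{"dx":0.22,"dy":0.4,"dz":0,"rx":0,"ry":0,"rz":0,"grip":0.29},{"dx":0.22,"dy":0.4,"dz":0,"rx":0,"ry":0,"rz":0,"grip":0.29},{"dx":0.22,"dy":0.4,"dz":0,"rx":0,"ry":0,"rz":0,"grip":0.29},{"dx":0.22,"dy":0.4,"dz":0,"rx":0,"ry":0,"rz":0,"grip":0.29}]' >/dev/null
python3 -c "
from h import *
st();to([*door(190,-57,0),169],[np.pi,0,YAW+np.pi/2])
c=get_calibration('wrist');cv2.imwrite('pics/w1.png',get_image('wrist')[:,:,::-1])
for P in ([*door(190,-57,0),188],[*door(150,-57,0),188],[*door(230,-57,0),188],[*door(245,0,0),210]): print(proj(c,P).round(0))"
```

```text
1.975 [567.7  67.6 298. ] [-3.140e+00  1.000e-03  1.505e+00] F [-0.2 -1.5 -0.4] w 30.5 0.0 q [ 0.12  0.48 -0.44  1.64  0.23  1.08 -0.45]
shift [ 0.008  0.007 -0.323] turn [ 0.0002 -0.0003  0.0002] rows 2.1 0.0
[324. 231.]
[324. 170.]
[324. 287.]
[411. 321.]
```

View pics/w1.png

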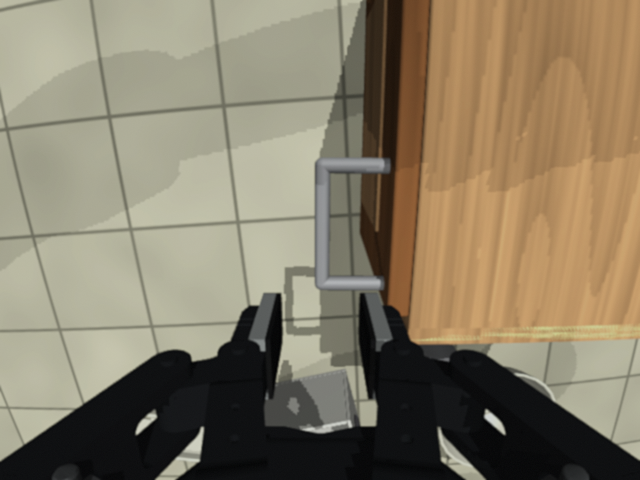

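The wrist view shows the handle bar from (323,165) to (322,285) and the door's free corner near (411,320). Both are within about 4 mm of the model's predictions. Next I descend and close.

```bash
python3 -m creep '[{"dx":0.008,"dy":0.01,"dz":-0.15,"rx":0,"ry":0,"rz":0,"grip":0.29},{"dx":0.008,"dy":0.01,"dz":-0.28,"rx":0,"ry":0,"rz":0,"grip":0.29},{"dx":0.008,"dy":0.01,"dz":-0.322,"rx":0,"ry":0,"rz":0,"grip":0.29},{"dx":0.008,"dy":0.01,"dz":-0.322,"rx":0,"ry":0,"rz":0,"grip":0.29},{"dx":0.008,"dy":0.01,"dz":-0.322,"rx":0,"ry":0,"rz":0,"grip":0.8}]'
python3 -m creep '[{"dx":0,"dy":0,"dz":0,"rx":0,"ry":0,"rz":0,"grip":0.95},{"dx":0,"dy":0,"dz":0,"rx":0,"ry":0,"rz":0,"grip":0.95},{"dx":0,"dy":0,"dz":0,"rx":0,"ry":0,"rz":0,"grip":0.95},{"dx":0,"dy":0,"dz":0,"rx":0,"ry":0,"rz":0,"grip":0.95},{"dx":0,"dy":0,"dz":0,"rx":0,"ry":0,"rz":0,"grip":0.95}]'
python3 -c "
from h import *
st()
h0=door(190,-57,0)
for f in (.06,.12,.18,.24,.26): print(f,((door(190,-57,f)-h0)/400).round(4),-f/2/np.pi)"
```

```text
clock: 2.65
eef_pos: [571.1, 72.0, 171.7]
tool_rot: [-3.141, 0.0, 1.504]
force: [-18.0, 2.6, 9.6]
width: 13.5
gripper_force: 8.2
clock: 3.28
eef_pos: [569.0, 72.2, 171.7]
tool_rot: [-3.138, 0.001, 1.505]
force: [-7.7, -0.0, 5.6]
width: 7.9
gripper_force: 58.5
3.275 [569.   72.2 171.7] [-3.138e+00  1.000e-03  1.505e+00] F [-7.7 -0.   5.6] w 7.9 58.53869318962097 q [ 0.08  0.62 -0.39  1.79  0.31  0.8  -0.54]
0.06 [-0.0276  0.0112] -0.00954929658551372
0.12 [-0.0544  0.024 ] -0.01909859317102744
0.18 [-0.0804  0.0384] -0.02864788975654116
0.24 [-0.1056  0.0544] -0.03819718634205488
0.26 [-0.1137  0.06  ] -0.04138028520389279
```

```bash
python3 -m creep '[{"dx":-0.0276,"dy":0.0112,"dz":0,"rx":0,"ry":0,"rz":-0.0095,"grip":0.95},{"dx":-0.0544,"dy":0.024,"dz":0,"rx":0,"ry":0,"rz":-0.0191,"grip":0.95},{"dx":-0.0804,"dy":0.0384,"dz":0,"rx":0,"ry":0,"rz":-0.0286,"grip":0.95},{"dx":-0.1056,"dy":0.0544,"dz":0,"rx":0,"ry":0,"rz":-0.0382,"grip":0.95},{"dx":-0.1097,"dy":0.057,"dz":0,"rx":0,"ry":0,"rz":-0.04,"grip":0.95}]'
python3 -m creep '[{"dx":0,"dy":0,"dz":0,"rx":0,"ry":0,"rz":0,"grip":0.95},{"dx":0,"dy":0,"dz":0,"rx":0,"ry":0,"rz":0,"grip":0.95},{"dx":0,"dy":0,"dz":0,"rx":0,"ry":0,"rz":0,"grip":0.95},{"dx":0,"dy":0,"dz":0,"rx":0,"ry":0,"rz":0,"grip":0.95},{"dx":0,"dy":0,"dz":0,"rx":0,"ry":0,"rz":0,"grip":0.95}]'
```

```text
clock: 3.9
eef_pos: [526.9, 94.1, 171.7]
tool_rot: [3.141, 0.002, 1.254]
force: [-2.9, -4.6, 5.5]
width: 7.6
gripper_force: 59.7
clock: 4.53
eef_pos: [527.5, 93.7, 171.7]
tool_rot: [3.141, 0.002, 1.254]
force: [-4.0, -3.8, 7.5]
width: 7.7
gripper_force: 59.9
```

```bash
python3 -m creep '[{"dx":-0.006,"dy":0.004,"dz":0,"rx":0,"ry":0,"rz":-0.0024,"grip":0.95},{"dx":-0.012,"dy":0.0084,"dz":0,"rx":0,"ry":0,"rz":-0.0048,"grip":0.95},{"dx":-0.016,"dy":0.011,"dz":0,"rx":0,"ry":0,"rz":-0.006,"grip":0.95},{"dx":-0.016,"dy":0.011,"dz":0,"rx":0,"ry":0,"rz":-0.006,"grip":0.95},{"dx":-0.016,"dy":0.011,"dz":0,"rx":0,"ry":0,"rz":-0.006,"grip":0.95}]'
```

```text
clock: 5.15
eef_pos: [526.4, 94.5, 171.8]
tool_rot: [3.131, 0.001, 1.215]
force: [7.0, -11.0, -3.1]
width: 7.8
gripper_force: 61.3
```

The catch stops the door: it moved only 1 mm for a 7 mm command, and the pull force rose. I'll relax, release, rise and look into the gap.

```bash
python3 -m creep '[{"dx":0.016,"dy":-0.011,"dz":0,"rx":0,"ry":0,"rz":0.006,"grip":0.95},{"dx":0.016,"dy":-0.011,"dz":0,"rx":0,"ry":0,"rz":0.006,"grip":0.29},{"dx":0.016,"dy":-0.011,"dz":0,"rx":0,"ry":0,"rz":0.006,"grip":0.29},{"dx":0.016,"dy":-0.011,"dz":0,"rx":0,"ry":0,"rz":0.006,"grip":0.29},{"dx":0.016,"dy":-0.011,"dz":0,"rx":0,"ry":0,"rz":0.006,"grip":0.29}]'
python3 -m creep '[{"dx":0,"dy":0,"dz":0.12,"rx":0,"ry":0,"rz":0,"grip":0.29},{"dx":0,"dy":0,"dz":0.27,"rx":0,"ry":0,"rz":0,"grip":0.29},{"dx":0,"dy":0,"dz":0.32,"rx":0,"ry":0,"rz":0,"grip":0.5},{"dx":0,"dy":0,"dz":0.32,"rx":0,"ry":0,"rz":0,"grip":1},{"dx":0,"dy":0,"dz":0.32,"rx":0,"ry":0,"rz":0,"grip":1}]'
python3 -c "
from h import *
st()
c=get_calibration('wrist');im=get_image('wrist')
f=.245
for P,n in (([*door(190,-57,f),188],'handle'),([*door(215,24,f),180],'catch'),([*door(245,0,f),210],'edge'),([*door(245,0,0),210],'roof')):
    q=proj(c,P);print(n,np.round(P),q.round(0));cv2.circle(im,tuple(int(v) for v in q),3,(255,0,0),1)
cv2.imwrite('pics/w2.png',im[:,:,::-1])
to([*door(215,24,f),260],[np.pi,0,YAW+np.pi/2-f])"
```

```text
clock: 5.78
eef_pos: [527.6, 95.4, 170.0]
tool_rot: [3.141, -0.0, 1.254]
force: [-0.6, 0.8, 0.3]
width: 29.7
gripper_force: 0.0
clock: 6.4
eef_pos: [526.7, 94.8, 296.7]
tool_rot: [-3.14, 0.001, 1.254]
force: [-0.6, -0.4, 0.0]
width: 0.1
gripper_force: 0.0
6.4 [526.7  94.8 296.7] [-3.140e+00  1.000e-03  1.254e+00] F [-0.6 -0.4  0. ] w 0.1 0.0 q [ 0.03  0.41 -0.37  1.74  0.17  1.02 -0.72]
handle [528.  93. 188.] [322. 239.]
catch [597.  44. 180.] [438. 268.]
edge [565.  23. 210.] [410. 328.]
roof [624.  12. 210.] [500. 317.]
shift [ 0.177 -0.126 -0.091] turn [ 0.0001 -0.0004  0.0012] rows 1.5 0.0
```

View pics/w2.png

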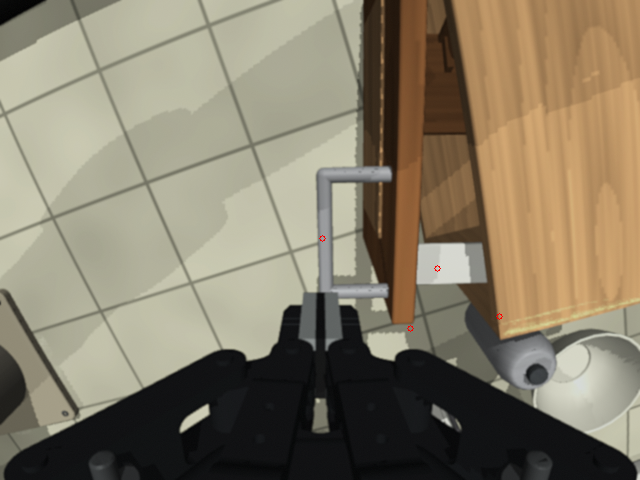

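The gap shows the white catch at (418–485, 243–283), with the predicted point on it. The things in view sit about 5 px toward the hinge, so I shift the cabinet by +3 mm in y and +1 mm in x. Now I move above the catch and go down.

```bash
sed -i 's/CAB=np.array(\[632.,131.5\])/CAB=np.array([633.,134.5])/' h.py
python3 -c "
from h import *
to([*door(215,24,.245),240],[np.pi,0,YAW+np.pi/2-.245])"
python3 -m creep '[{"dx":0.1,"dy":-0.07,"dz":0,"rx":0,"ry":0,"rz":0,"grip":1},{"dx":0.18,"dy":-0.118,"dz":-0.05,"rx":0,"ry":0,"rz":0,"grip":1},{"dx":0.18,"dy":-0.118,"dz":-0.14,"rx":0,"ry":0,"rz":0,"grip":1},{"dx":0.18,"dy":-0.118,"dz":-0.14,"rx":0,"ry":0,"rz":0,"grip":1},{"dx":0.18,"dy":-0.118,"dz":-0.14,"rx":0,"ry":0,"rz":0,"grip":1}]'
python3 -c "
from h import *
to([*door(215,24,.245),184],[np.pi,0,YAW+np.pi/2-.245])"
```

```text
shift [ 0.18  -0.119 -0.141] turn [ 0.0001 -0.0004  0.0012] rows 1.7 0.0
clock: 7.08
eef_pos: [599.5, 48.4, 242.2]
tool_rot: [-3.141, -0.0, 1.255]
force: [1.0, 0.4, 1.1]
width: 0.4
gripper_force: 0.0
shift [-0.003 -0.003 -0.145] turn [-0.0001 -0.      0.0011] rows 0.9 0.0
```

```bash
python3 -m creep '[{"dx":-0.003,"dy":-0.002,"dz":-0.07,"rx":0,"ry":0,"rz":0,"grip":1},{"dx":-0.003,"dy":-0.002,"dz":-0.13,"rx":0,"ry":0,"rz":0,"grip":1},{"dx":-0.003,"dy":-0.002,"dz":-0.165,"rx":0,"ry":0,"rz":0,"grip":1},{"dx":-0.003,"dy":-0.002,"dz":-0.19,"rx":0,"ry":0,"rz":0,"grip":1},{"dx":-0.003,"dy":-0.002,"dz":-0.192,"rx":0,"ry":0,"rz":0,"grip":1}]'
python3 -c "
from h import *
st();p0=door(215,24,.245)
for d,f in ((18,.27),(18,.32),(18,.37),(18,.42),(18,.47)): print(f,((door(215,d,f)-p0)/400).round(4),round(-(f-.245)/2/np.pi,4))"
```

```text
clock: 7.7
eef_pos: [600.5, 47.0, 167.6]
tool_rot: [3.137, -0.001, 1.254]
force: [-0.2, -1.6, 11.1]
width: -0.0
gripper_force: 5.6
7.7 [600.5  47.  167.6] [ 3.137e+00 -1.000e-03  1.254e+00] F [-0.2 -1.6 11.1] w -0.0 5.602725000480859 q [ 0.07  0.65 -0.31  1.72  0.26  0.81 -0.68]
0.27 [-0.0274  0.0077] -0.004
0.32 [-0.0533  0.0151] -0.0119
0.37 [-0.0789  0.0237] -0.0199
0.42 [-0.104   0.0336] -0.0279
0.47 [-0.1285  0.0447] -0.0358
```

```bash
python3 -m creep '[{"dx":-0.0274,"dy":0.0077,"dz":0,"rx":0,"ry":0,"rz":-0.004,"grip":1},{"dx":-0.0533,"dy":0.0151,"dz":0,"rx":0,"ry":0,"rz":-0.012,"grip":1},{"dx":-0.0789,"dy":0.0237,"dz":0,"rx":0,"ry":0,"rz":-0.02,"grip":1},{"dx":-0.104,"dy":0.0336,"dz":0,"rx":0,"ry":0,"rz":-0.028,"grip":1},{"dx":-0.1285,"dy":0.0447,"dz":0,"rx":0,"ry":0,"rz":-0.036,"grip":1}]'
python3 -c "
from h import *
st();p0=door(215,18,.47)
for f in np.linspace(.47,1.6,11)[1:]: 
  print(f.round(3),((door(215,18,f)-p0)/400).round(3),round(-(f-.47)/2/np.pi,4))
  if abs(f-1.035)<.01: p0=door(215,18,f);print('--')"
```

```text
clock: 8.32
eef_pos: [548.7, 63.9, 167.6]
tool_rot: [3.137, -0.002, 1.025]
force: [-1.0, -3.6, 10.4]
width: -0.1
gripper_force: 5.3
8.325 [548.7  63.9 167.6] [ 3.137e+00 -2.000e-03  1.025e+00] F [-1.  -3.6 10.4] w -0.1 5.2662980824607075 q [-0.    0.58 -0.25  1.86  0.21  0.73 -0.91]
0.583 [-0.053  0.03 ] -0.018
0.696 [-0.103  0.065] -0.036
0.809 [-0.148  0.106] -0.054
0.922 [-0.188  0.151] -0.0719
1.035 [-0.223  0.201] -0.0899
--
1.148 [-0.029  0.053] -0.1079
1.261 [-0.052  0.11 ] -0.1259
1.374 [-0.068  0.169] -0.1439
1.487 [-0.078  0.229] -0.1619
1.6 [-0.081  0.29 ] -0.1798
```

```bash
python3 -m creep '[{"dx":-0.053,"dy":0.03,"dz":0,"rx":0,"ry":0,"rz":-0.018,"grip":1},{"dx":-0.103,"dy":0.065,"dz":0.02,"rx":0,"ry":0,"rz":-0.036,"grip":1},{"dx":-0.148,"dy":0.106,"dz":0.03,"rx":0,"ry":0,"rz":-0.054,"grip":1},{"dx":-0.188,"dy":0.151,"dz":0.03,"rx":0,"ry":0,"rz":-0.072,"grip":1},{"dx":-0.223,"dy":0.201,"dz":0.03,"rx":0,"ry":0,"rz":-0.09,"grip":1}]'
python3 -m creep '[{"dx":-0.029,"dy":0.053,"dz":0,"rx":0,"ry":0,"rz":-0.018,"grip":1},{"dx":-0.052,"dy":0.11,"dz":0,"rx":0,"ry":0,"rz":-0.036,"grip":1},{"dx":-0.068,"dy":0.169,"dz":0,"rx":0,"ry":0,"rz":-0.054,"grip":1},{"dx":-0.078,"dy":0.229,"dz":0,"rx":0,"ry":0,"rz":-0.072,"grip":1},{"dx":-0.08,"dy":0.262,"dz":0,"rx":0,"ry":0,"rz":-0.081,"grip":1}]'
python3 -m creep '[{"dx":0,"dy":-0.02,"dz":0,"rx":0,"ry":0,"rz":0,"grip":1},{"dx":0,"dy":-0.02,"dz":0.12,"rx":0,"ry":0,"rz":0,"grip":1},{"dx":0,"dy":-0.02,"dz":0.27,"rx":0,"ry":0,"rz":0,"grip":1},{"dx":0,"dy":-0.02,"dz":0.3,"rx":0,"ry":0,"rz":0,"grip":1},{"dx":0,"dy":-0.02,"dz":0.3,"rx":0,"ry":0,"rz":0,"grip":0.3}]'
python3 -c "
from h import *
st();s=cv2.imwrite('pics/s3.png',get_image('scene')[:,:,::-1]);cv2.imwrite('pics/t3.png',get_image('top')[:,:,::-1])"
```

```text
clock: 8.95
eef_pos: [458.4, 146.0, 178.2]
tool_rot: [3.141, -0.003, 0.458]
force: [1.3, 1.1, 1.7]
width: -0.2
gripper_force: 0.8
clock: 9.57
eef_pos: [426.0, 252.3, 178.1]
tool_rot: [-3.14, -0.002, -0.047]
force: [0.2, -0.7, 1.2]
width: 0.1
gripper_force: 0.9
clock: 10.2
eef_pos: [426.0, 241.1, 297.6]
tool_rot: [-3.141, -0.001, -0.047]
force: [-0.3, -0.4, -1.0]
width: 16.9
gripper_force: 0.0
10.2 [426.  241.1 297.6] [-3.141e+00 -1.000e-03 -4.700e-02] F [-0.3 -0.4 -1. ] w 16.9 0.0 q [-0.64  0.32  0.09  1.87 -0.03  0.96 -2.15]
```

```bash
python3 -c "
from h import *
from scipy.optimize import brentq
f=brentq(lambda f:door(215,14.5,f)[1]-252.3,1.3,1.7);print('door',f,door(215,14.5,f))
c=get_calibration('wrist')
for s in (0,86):
  P=[*door(45+s*np.cos(np.radians(25)),65,f),135+s*np.sin(np.radians(25))];print(np.round(P),proj(c,P).round())"
python3 -m creep '[{"dx":0.03,"dy":-0.1,"dz":0,"rx":0,"ry":0,"rz":0,"grip":0.3},{"dx":0.03,"dy":-0.12,"dz":0,"rx":0,"ry":0,"rz":0,"grip":0.3},{"dx":0.03,"dy":-0.12,"dz":0,"rx":0,"ry":0,"rz":0,"grip":0.3},{"dx":0.03,"dy":-0.12,"dz":0,"rx":0,"ry":0,"rz":0,"grip":0.3},{"dx":0.03,"dy":-0.12,"dz":0,"rx":0,"ry":0,"rz":0,"grip":0.3}]'
cat > snap.py <<'E'
import sys,pickle
from h import *
c=get_calibration('wrist');im=get_image('wrist');cv2.imwrite(f'pics/{sys.argv[1]}.png',im[:,:,::-1]);pickle.dump(c,open(sys.argv[1]+'.pkl','wb'))
E
python3 snap.py wa
python3 -m creep '[{"dx":0.1,"dy":0,"dz":0,"rx":0,"ry":0,"rz":0,"grip":0.1},{"dx":0.2,"dy":0,"dz":0,"rx":0,"ry":0,"rz":0,"grip":0.1},{"dx":0.2,"dy":0,"dz":0,"rx":0,"ry":0,"rz":0,"grip":0.1},{"dx":0.2,"dy":0,"dz":0,"rx":0,"ry":0,"rz":0,"grip":0.1},{"dx":0.2,"dy":0,"dz":0,"rx":0,"ry":0,"rz":0,"grip":0.1}]'
python3 snap.py wb
python3 -c "
import cv2,numpy as np
a,b=cv2.imread('pics/wa.png'),cv2.imread('pics/wb.png')
cv2.imwrite('pics/wab.png',np.hstack([a[:,120:520],b[:,120:520]]))"
```

```text
door 1.5418541627636533 [425.62472667 252.3       ]
[594. 196. 135.] [374. -23.]
[516. 199. 171.] [380.  90.]
clock: 10.92
eef_pos: [437.4, 195.0, 296.8]
tool_rot: [-3.141, 0.0, -0.045]
force: [0.4, 0.3, -0.5]
width: 30.2
gripper_force: 0.0
clock: 11.6
eef_pos: [516.6, 194.5, 297.1]
tool_rot: [-3.141, 0.001, -0.046]
force: [-0.3, 0.3, -0.2]
width: 38.3
gripper_force: 0.0
```

View pics/wab.png

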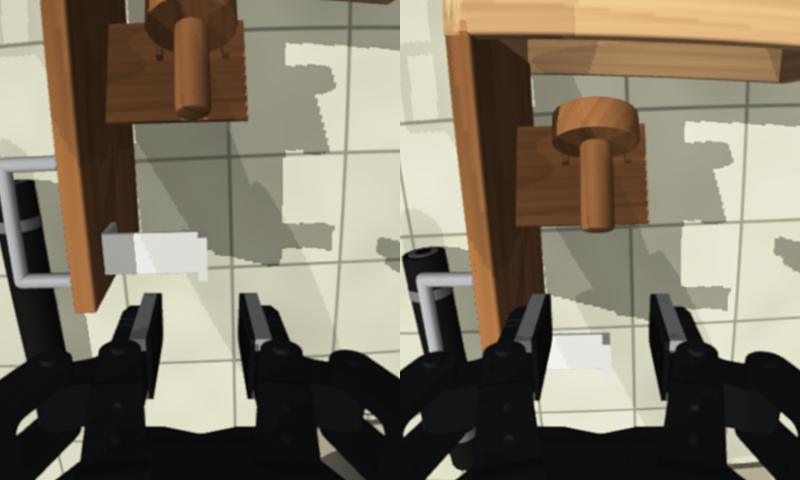

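The views show the stamp lying in the rack, with its handle end cap near full-frame pixels (313,109) in wa and (317,224) in wb. The head is toward the hinge and the door is wide open.

```bash
python3 -c "
from h import *
import pickle
a,b=pickle.load(open('wa.pkl','rb')),pickle.load(open('wb.pkl','rb'))
print(tri([(a,(313,110)),(b,(317,222))]))
print('headtop edge', tri([(a,(311,2)),(b,(316,100))]))
f=1.542
for s in (49,68,86):
  P=[*door(45+s*np.cos(np.radians(25)),65,f),135+s*np.sin(np.radians(25))];print(s,np.round(P,1),proj(a,P).round(),proj(b,P).round())
print('free edge',door(245,0,f),proj(a,[*door(245,0,f),210]).round())
"
```

```text
(array([518.11311959, 197.09238468, 156.83500378]), [np.float64(0.24898691090869435), np.float64(0.24898691090867478)])
headtop edge (array([607.08344683, 195.01000021,  78.81992036]), [np.float64(0.47794589525205616), np.float64(0.47794589525202336)])
49 [549.4 197.4 155.7] [310.  62.] [315. 179.]
68 [532.1 198.  163.7] [310.  88.] [315. 205.]
86 [515.8 198.6 171.3] [310. 113.] [315. 230.]
free edge [396.15348481 267.87989721] [211. 312.]
```

```bash
cat > kin.py <<'E'
from h import *
from scipy.optimize import least_squares
LO=np.array([-3.06,-.37,-1.25,.18,-1.1,.23,-2.94]);HI=np.array([3.06,2.12,1.32,2.47,4.24,1.98,2.94])
def fk(q,p,s,off=0):
    d1,d2,d3,d4,a,b,w,y0=p
    R=Ro.identity();x=np.zeros(3);sg=[-1,1,s[0],1,s[1],1,s[2]]
    ax='zyzyzyz';post=[[0,0,d1],[a,0,d2],[0,0,0],[-a+b,0,d3],[0,0,0],[w,0,0],[0,0,d4]]
    for i in range(7):
        ang=sg[i]*q[i]+(y0 if i==6 else 0);R=R*Ro.from_euler(ax[i],ang);x=x+R.apply(post[i])
    return x,R
E
cat > fit.py <<'E'
from kin import *
import itertools,json
s=ctrl.read_state()
D=[([1.228,.629,.038,1.518,-.027,.996,-.02],[177.5,-624.7,230.4],[-3.14,0,.277]),
([.93,.32,-.21,1.86,.08,.97,.14],[328.8,-357.9,298.9],[-3.142,0,1.032]),
([.12,.48,-.44,1.64,.23,1.08,-.45],[567.7,67.6,298],[-3.14,.001,1.505]),
([.08,.62,-.39,1.79,.31,.8,-.54],[569,72.2,171.7],[-3.138,.001,1.505]),
([.03,.41,-.37,1.74,.17,1.02,-.72],[526.7,94.8,296.7],[-3.14,.001,1.254]),
([.07,.65,-.31,1.72,.26,.81,-.68],[600.5,47,167.6],[3.137,-.001,1.254]),
([0,.58,-.25,1.86,.21,.73,-.91],[548.7,63.9,167.6],[3.137,-.002,1.025]),
([-.64,.32,.09,1.87,-.03,.96,-2.15],[426,241.1,297.6],[-3.141,-.001,-.047]),
(list(s['qpos']),s['eef_pos'],s['tool_rot'])]
best=None
for sg in itertools.product((-1,1),repeat=3):
  for y in(0,1.57,3.14,-1.57):
    def res(p):
        o=[]
        for q,P,r in D:
            x,R=fk(q,p,sg);o+=list((x-P));o+=list(100*(R*Ro.from_euler('xyz',r).inv()).as_rotvec())
        return o
    f=least_squares(res,[350,400,400,250,0,0,0,y])
    if best is None or f.cost<best[0]: best=(f.cost,f.x,sg,np.reshape(f.fun,(-1,6)))
print(best[0],best[1].round(2),best[2]);print(np.abs(best[3]).max(0).round(1));print(s['qpos'].round(3))
json.dump([list(best[1]),best[2]],open('kin.json','w'))
E
python3 fit.py; python3 -c "
from h import *
c=get_calibration('wrist')['world_from_camera'];s=ctrl.read_state()
print('cam in tool',Ro.from_euler('xyz',s['tool_rot']).inv().apply(np.array(c)[:3,3]-s['eef_pos']).round())"
```

```text
1850.2531804073983 [ 990.09  564.02  357.64 1015.38   41.18   26.95   26.4     1.57] (-1, -1, -1)
[28.1 31.1  7.7  0.7  0.7  0.9]
[-0.488  0.418  0.113  1.709 -0.054  1.018 -1.972]
cam in tool [  75.   -1. -143.]
```

```bash
python3 - <<'E'
import re
t=open('kin.py').read()
t=t.replace("d1,d2,d3,d4,a,b,w,y0=p","d1,d2,d3,d4,a,b,w,y0,e,g,k=p").replace("[[0,0,d1],[a,0,d2],[0,0,0],[-a+b,0,d3],[0,0,0],[w,0,0],[0,0,d4]]","[[0,0,d1],[a,e,d2],[0,0,0],[-a+b,g,d3],[0,0,0],[w,k,0],[0,0,d4]]")
open('kin.py','w').write(t)
t=open('fit.py').read()
t=t.replace("[350,400,400,250,0,0,0,y]","[365,400,400,320,0,0,0,y,0,0,0]").replace("        return o","        return o+list((np.array(p)[[4,5,6,8,9,10]])/20)+[(p[0]-365)/10]").replace("np.reshape(f.fun,","np.reshape(f.fun[:-7],")
open('fit.py','w').write(t)
E
python3 fit.py
```

```text
15.978239567805524 [360.56 553.98 373.08 381.62  -2.47  -9.61  -8.74   1.57 -15.36 -11.42
  -0.61] (-1, -1, -1)
[1.5 1.9 2.  0.7 0.7 0.9]
[-0.488  0.418  0.113  1.709 -0.054  1.018 -1.972]
```

```bash
python3 -m creep '[{"dx":0,"dy":0,"dz":0,"rx":0,"ry":-0.028,"rz":0,"grip":0.1},{"dx":0,"dy":0,"dz":0,"rx":0,"ry":-0.056,"rz":0,"grip":0.1},{"dx":0,"dy":0,"dz":0,"rx":0,"ry":-0.056,"rz":0,"grip":0.1},{"dx":0,"dy":0,"dz":0,"rx":0,"ry":-0.056,"rz":0,"grip":0.1},{"dx":0,"dy":0,"dz":0,"rx":0,"ry":-0.056,"rz":0,"grip":0.1}]'
sed -i 's/^(list(s/([-.488,.418,.113,1.709,-.054,1.018,-1.972],[516.6,194.5,297.1],[-3.141,.001,-.046]),\n(list(s/; s/p\[0\]-365)\/10/p[0]-365)\/100/' fit.py
python3 fit.py
cat > ik.py <<'E'
from kin import *
import json
p,sg=json.load(open('kin.json'))
def ik(pos,R,q0,n=1):
    best=None;rng=np.random.default_rng(0)
    for i in range(n):
        x0=q0 if i==0 else np.clip(q0+rng.normal(0,.6,7),LO+.05,HI-.05)
        x0=np.clip(x0,LO+.01,HI-.01)
        f=least_squares(lambda q:np.r_[(fk(q,p,sg)[0]-pos)/10,10*(fk(q,p,sg)[1]*R.inv()).as_rotvec(),.01*(q-q0)],x0,bounds=(LO,HI))
        e=np.linalg.norm(f.fun[:6])
        if best is None or e<best[0]-1e-3: best=(e,f.x)
        if best[0]<.1: break
    return best
def tool(zdir,ydir):
    z=np.array(zdir,float);z/=np.linalg.norm(z);y=np.array(ydir,float);y-=z*(y@z);y/=np.linalg.norm(y)
    return Ro.from_matrix(np.c_[np.cross(y,z),y,z])
E
cat > try.py <<'E'
from ik import *
q=ctrl.read_state()['qpos'];g=np.array([534.5,196.5,163.5])
for sgn in(1,-1):          # 1: tool x toward hinge (yaw~0), -1: yaw~180
  for t in(0,20,30,40,50):
    tr=np.radians(t);z=np.array([np.sin(tr),0,-np.cos(tr)])
    R=Ro.from_euler('z',np.degrees(YAW)+88.3-90 if 0 else -2,degrees=True)*tool(z,[0,-sgn,0])
    e,qg=ik(g+19*R.apply([0,0,1]),R,np.r_[q[:6],q[6] if sgn>0 else 1.1],8)
    # upright at place P, azimuth A of tool horizontal direction
    out=[]
    for P in((520,0),(560,60),(620,-60),(480,60)):
      for A in(-90,-45,0,45,90):
        el=np.radians(25+t);zz=np.array([np.cos(el)*np.cos(np.radians(A)),np.cos(el)*np.sin(np.radians(A)),-np.sin(el)])
        # tool y before: -sgn*y with free dir -x -> after yaw rot (A-180)
        yy=Ro.from_euler('z',A-180,degrees=True).apply([0,-sgn,0])
        R2=tool(zz,yy);e2,q2=ik(np.r_[P,70]+19*zz,R2,np.r_[qg[:6],0],6);out.append((round(e2,1),P,A,q2.round(1).tolist()))
    ok=[o for o in out if o[0]<.15]
    print(sgn,t,'grasp err',round(e,2),qg.round(2),'place ok',len(ok));[print('   ',o) for o in ok]
E
timeout 500 python3 try.py
```

```text
clock: 12.28
eef_pos: [519.3, 194.2, 297.9]
tool_rot: [-3.124, -0.353, -0.051]
force: [-0.2, -0.8, 0.1]
width: 38.2
gripper_force: 0.0
17.511528602772014 [323.11 556.06 377.65 344.38  -4.73 -11.88  -5.81   1.57 -15.17 -11.52
  -1.08] (-1, -1, -1)
[1.6 2.4 2.2 0.7 0.7 0.9]
[-0.693  0.279  0.226  2.008  0.191  0.555 -2.251]
1 0 grasp err 0.0 [-0.41  0.62  0.01  1.84 -0.01  0.68 -2.  ] place ok 15
    (np.float64(0.0), (520, 0), -90, [-1.0, 1.3, 0.8, 1.8, 0.3, 0.8, -0.7])
    (np.float64(0.0), (520, 0), -45, [-0.5, 1.1, -0.2, 2.4, 1.8, 1.4, -1.9])
    (np.float64(0.0), (520, 0), 45, [1.3, 1.7, -1.2, 2.3, 2.6, 0.4, 0.7])
    (np.float64(0.0), (520, 0), 90, [0.4, 1.1, 0.2, 1.8, -1.1, 1.4, -1.7])
    (np.float64(0.0), (560, 60), -90, [-1.0, 1.3, 0.7, 1.6, 0.3, 1.0, -0.8])
    (np.float64(0.0), (560, 60), -45, [-0.7, 1.1, -0.0, 2.2, 1.7, 1.2, -1.7])
    (np.float64(0.0), (560, 60), 45, [1.1, 1.7, -1.2, 2.3, 2.8, 0.5, 0.4])
    (np.float64(0.0), (560, 60), 90, [0.4, 1.1, -0.0, 1.8, -1.1, 1.2, -1.9])
    (np.float64(0.0), (620, -60), -90, [-0.8, 1.3, 0.8, 1.6, 0.4, 0.9, -0.7])
    (np.float64
[... 12433 characters left out ...]
.3, 1.3, 2.1])
    (np.float64(0.0), (620, -60), -45, [0.5, 1.0, -1.0, 1.9, 1.4, 1.0, 2.7])
    (np.float64(0.0), (620, -60), 0, [0.3, 0.8, -0.3, 2.0, 0.9, 0.2, -2.4])
    (np.float64(0.0), (620, -60), 45, [0.6, 0.9, -0.8, 1.9, 0.9, 0.5, -1.4])
    (np.float64(0.0), (620, -60), 90, [0.8, 1.1, -1.1, 1.7, 0.9, 0.9, -0.6])
    (np.float64(0.0), (480, 60), -90, [0.3, 1.0, -1.1, 2.1, 1.3, 1.2, 1.6])
    (np.float64(0.0), (480, 60), -45, [0.2, 0.9, -0.9, 2.2, 1.5, 0.9, 2.2])
    (np.float64(0.0), (480, 60), 0, [-0.0, 0.7, -0.2, 2.3, 2.1, 0.2, 2.4])
    (np.float64(0.0), (480, 60), 45, [0.6, 0.9, -1.0, 2.3, 1.6, 0.6, -2.4])
    (np.float64(0.0), (480, 60), 90, [0.6, 0.9, -0.9, 2.1, 1.0, 0.5, -1.0])
```

```bash
cat > path.py <<'E'
from ik import *
from scipy.spatial.transform import Slerp
g=np.array([534.5,196.5,163.5])
for t in(0,10,15):
    tr=np.radians(t);R=Ro.from_euler('z',-2,degrees=True)*tool([np.sin(tr),0,-np.cos(tr)],[0,1,0])
    e,q=ik(g+19*R.apply([0,0,1]),R,np.array([-.45,.62,.07,1.84,-.06,.68,1.19]),4);print(t,'grasp',round(e,2),q.round(2),R.as_euler('xyz').round(3))
    up=Ro.from_rotvec([0,0,0])
    P0=g+[-20,-20,90];P1=np.array([490,70,72.])
    for k in np.linspace(0,1,8):
        # first tilt about door normal by 65k, and yaw -92k about vertical
        Rk=Ro.from_euler('z',-88*k,degrees=True)*Ro.from_euler('z',-2,degrees=True)*Ro.from_euler('y',65*k,degrees=True)*Ro.from_euler('z',2,degrees=True)*R
        G=P0*(1-k)+np.r_[P1[:2],200]*k;e,q=ik(G+19*Rk.apply([0,0,1]),Rk,q,1)
        if k in(0,1) or e>.1: print('  ',round(k,2),round(e,2),q.round(2))
    e,q=ik(P1+19*Rk.apply([0,0,1]),Rk,q);print('   place',round(e,2),q.round(2),'z',Rk.apply([0,0,1]).round(2),'x',Rk.apply([1,0,0]).round(2),'rpy',Rk.as_euler('xyz').round(3))
    h=Rk*R.inv();print('   stamp axis now',h.apply(Ro.from_euler('z',-2,degrees=True).apply([-np.cos(np.radians(25)),0,np.sin(np.radians(25))])).round(3))
E
python3 path.py
```

```text
0 grasp 0.0 [-0.45  0.62  0.07  1.84 -0.06  0.68  1.19] [3.142 0.    3.107]
   0.0 0.0 [-0.44  0.47  0.08  1.82 -0.05  0.86  1.2 ]
   1.0 0.0 [ 0.36  0.84  0.03  1.98 -1.09  1.29  1.27]
   place 0.0 [ 0.44  1.08 -0.1   1.95 -1.1   1.1   1.41] z [-0.    0.91 -0.42] x [-0.    0.42  0.91] rpy [ 3.142 -1.134  1.571]
   stamp axis now [-0. -0.  1.]
10 grasp 0.0 [-0.55  0.57  0.15  1.99 -0.01  0.43  1.12] [3.142 0.175 3.107]
   0.0 0.0 [-0.55  0.41  0.17  1.96  0.01  0.62  1.13]
   1.0 0.0 [ 0.26  0.74  0.1   2.   -1.07  1.19  1.19]
   place 0.0 [ 0.39  0.98 -0.1   2.   -1.1   0.94  1.35] z [-0.    0.82 -0.57] x [-0.    0.57  0.82] rpy [ 3.142 -0.96   1.571]
   stamp axis now [-0.  0.  1.]
15 grasp 0.0 [-0.63  0.56  0.23  2.06 -0.    0.29  1.09] [3.142 0.262 3.107]
   0.0 0.0 [-0.65  0.39  0.26  2.03  0.03  0.5   1.09]
   1.0 0.0 [ 0.18  0.7   0.17  2.02 -1.06  1.15  1.16]
   place 0.0 [ 0.35  0.94 -0.09  2.02 -1.1   0.87  1.31] z [ 0.    0.77 -0.64] x [-0.    0.64  0.77] rpy [ 3.142 -0.873  1.571]
   stamp axis now [-0.  0.  1.]
```

```bash
python3 -c "
from ik import *
s=ctrl.read_state();A=Ro.from_euler('xyz',s['tool_rot']);tr=np.radians(10)
Rg=Ro.from_euler('z',-2,degrees=True)*tool([np.sin(tr),0,-np.cos(tr)],[0,1,0])
for r in(130,84,40,0):
  B=Rg*Ro.from_euler('z',r,degrees=True);v=(B*A.inv()).as_rotvec()/2/np.pi;print(v.round(4),np.linalg.norm(v)*360);A=B
zz=Rg.apply([0,0,1]);T=np.array([534.5,196.5,163.5])+19*zz;print('tcp',T.round(1),((T+[0,0,130]-s['eef_pos'])/400).round(3))"
```

```text
[-0.0378  0.027   0.1361] 51.77407585549748
[-0.0222  0.0008  0.1258] 46.00000000000001
[-0.0212  0.0007  0.1204] 44.0
[-0.0193  0.0007  0.1094] 40.0
tcp [537.8 196.4 144.8] [ 0.046  0.005 -0.058]
```

```bash
python3 -m creep '[{"dx":0.02,"dy":0.005,"dz":0,"rx":-0.0378,"ry":0.027,"rz":0.1361,"grip":-0.2},{"dx":0.046,"dy":0.005,"dz":0,"rx":-0.0378,"ry":0.027,"rz":0.1361,"grip":-0.2},{"dx":0.046,"dy":0.005,"dz":0,"rx":-0.0378,"ry":0.027,"rz":0.1361,"grip":-0.2},{"dx":0.046,"dy":0.005,"dz":0,"rx":-0.0378,"ry":0.027,"rz":0.1361,"grip":-0.2},{"dx":0.046,"dy":0.005,"dz":0,"rx":-0.0378,"ry":0.027,"rz":0.1361,"grip":-0.2}]' >/dev/null
python3 -m creep '[{"dx":0,"dy":0,"dz":0,"rx":-0.0222,"ry":0.0008,"rz":0.1258,"grip":-0.2},{"dx":0,"dy":0,"dz":0,"rx":-0.0222,"ry":0.0008,"rz":0.1258,"grip":-0.2},{"dx":0,"dy":0,"dz":0,"rx":-0.0222,"ry":0.0008,"rz":0.1258,"grip":-0.2},{"dx":0,"dy":0,"dz":0,"rx":-0.0222,"ry":0.0008,"rz":0.1258,"grip":-0.2},{"dx":0,"dy":0,"dz":0,"rx":-0.0222,"ry":0.0008,"rz":0.1258,"grip":-0.2}]' >/dev/null
python3 -m creep '[{"dx":0,"dy":0,"dz":0,"rx":-0.0212,"ry":0.0007,"rz":0.1204,"grip":-0.2},{"dx":0,"dy":0,"dz":0,"rx":-0.0212,"ry":0.0007,"rz":0.1204,"grip":-0.2},{"dx":0,"dy":0,"dz":0,"rx":-0.0212,"ry":0.0007,"rz":0.1204,"grip":-0.2},{"dx":0,"dy":0,"dz":0,"rx":-0.0212,"ry":0.0007,"rz":0.1204,"grip":-0.2},{"dx":0,"dy":0,"dz":0,"rx":-0.0212,"ry":0.0007,"rz":0.1204,"grip":-0.2}]' >/dev/null
python3 -m creep '[{"dx":0,"dy":0,"dz":0,"rx":-0.0193,"ry":0.0007,"rz":0.1094,"grip":-0.2},{"dx":0,"dy":0,"dz":0,"rx":-0.0193,"ry":0.0007,"rz":0.1094,"grip":-0.2},{"dx":0,"dy":0,"dz":0,"rx":-0.0193,"ry":0.0007,"rz":0.1094,"grip":-0.2},{"dx":0,"dy":0,"dz":0,"rx":-0.0193,"ry":0.0007,"rz":0.1094,"grip":-0.2},{"dx":0,"dy":0,"dz":0,"rx":-0.0193,"ry":0.0007,"rz":0.1094,"grip":-0.2}]' >/dev/null
python3 -c "
from h import *
st();to([537.8,196.4,144.8],[np.pi,.175,3.107])"
```

```text
14.775 [536.7 195.6 297. ] [3.14  0.176 3.102] F [-0.4 -0.1 -0.4] w 51.4 0.0 q [ 0.    0.42 -0.64  1.8   0.45  0.9   0.69]
shift [ 0.003  0.002 -0.381] turn [-0.0003  0.0001  0.0007] rows 2.4 0.0
```

```bash
python3 -m creep '[{"dx":0.003,"dy":0.002,"dz":-0.13,"rx":0,"ry":0,"rz":0,"grip":-0.2},{"dx":0.003,"dy":0.002,"dz":-0.25,"rx":0,"ry":0,"rz":0,"grip":-0.2},{"dx":0.003,"dy":0.002,"dz":-0.34,"rx":0,"ry":0,"rz":0,"grip":-0.2},{"dx":0.003,"dy":0.002,"dz":-0.381,"rx":0,"ry":0,"rz":0,"grip":-0.2},{"dx":0.003,"dy":0.002,"dz":-0.381,"rx":0,"ry":0,"rz":0,"grip":-0.2}]'
python3 snap.py wg
python3 -m creep '[{"dx":0,"dy":0,"dz":0,"rx":0,"ry":0,"rz":0,"grip":0.3},{"dx":0,"dy":0,"dz":0,"rx":0,"ry":0,"rz":0,"grip":0.6},{"dx":0,"dy":0,"dz":0,"rx":0,"ry":0,"rz":0,"grip":0.9},{"dx":0,"dy":0,"dz":0,"rx":0,"ry":0,"rz":0,"grip":0.9},{"dx":0,"dy":0,"dz":0,"rx":0,"ry":0,"rz":0,"grip":0.9}]'
```

```text
clock: 15.4
eef_pos: [537.3, 196.8, 144.2]
tool_rot: [3.142, 0.175, 3.106]
force: [-0.4, -0.3, 0.8]
width: 51.2
gripper_force: 0.0
clock: 16.08
eef_pos: [538.2, 197.1, 146.2]
tool_rot: [3.14, 0.179, 3.107]
force: [-1.7, -1.0, 5.5]
width: 22.6
gripper_force: 58.4
```

Width 22.6 mm at 58 N, so the handle is gripped. I'll lift it straight up and check.

```bash
python3 -m creep '[{"dx":0,"dy":0,"dz":0.04,"rx":0,"ry":0,"rz":0,"grip":0.9},{"dx":0,"dy":0,"dz":0.1,"rx":0,"ry":0,"rz":0,"grip":0.9},{"dx":0,"dy":0,"dz":0.2,"rx":0,"ry":0,"rz":0,"grip":0.9},{"dx":0,"dy":0,"dz":0.3,"rx":0,"ry":0,"rz":0,"grip":0.9},{"dx":0,"dy":0,"dz":0.35,"rx":0,"ry":0,"rz":0,"grip":0.9}]'
python3 -c "
from ik import *
s=ctrl.read_state();print(s['qpos'].round(2));A=Ro.from_euler('xyz',s['tool_rot']);R=A;G0=s['eef_pos']-19*A.apply([0,0,1]);P=s['eef_pos']
Rz=lambda a:Ro.from_euler('z',a,degrees=True);Ry=lambda a:Ro.from_euler('y',a,degrees=True)
G1=np.array([490,70,260])
for k in(.33,.66,1):
  B=Rz(-88*k)*Rz(-2)*Ry(65*k)*Rz(2)*A;G=G0*(1-k)+G1*k;T=G+19*B.apply([0,0,1])
  v=(B*R.inv()).as_rotvec()/2/np.pi;e,q=ik(T,B,s['qpos'],3)
  print('shift',((T-P)/400).round(3),'turn',v.round(4),round(np.linalg.norm(v)*360,1),'ik',round(e,2),q.round(2),B.as_euler('xyz').round(3));R=B;P=T
"
```

```text
clock: 16.7
eef_pos: [537.8, 197.5, 287.9]
tool_rot: [3.139, 0.179, 3.108]
force: [0.8, 0.1, -1.3]
width: 22.5
gripper_force: 58.9
[-0.    0.43 -0.64  1.81  0.47  0.88  0.67]
shift [-0.053 -0.1   -0.038] turn [ 0.0171  0.0577 -0.0797] 36.0 ik 0.0 [ 0.13  0.56 -0.61  1.64  0.16  1.14  0.53] [ 3.139 -0.195  2.601]
shift [-0.041 -0.088 -0.032] turn [ 0.043   0.0422 -0.0797] 36.0 ik 0.0 [ 0.41  0.65 -0.64  1.7  -0.18  1.12  0.45] [ 3.139 -0.57   2.094]
shift [-0.025 -0.092 -0.027] turn [ 0.06    0.016  -0.0821] 37.0 ik 0.0 [ 0.85  0.78 -0.83  1.96 -0.55  0.83  0.56] [ 3.138 -0.955  1.572]
```

```bash
python3 -m creep '[{"dx":-0.013,"dy":-0.025,"dz":-0.01,"rx":0.0043,"ry":0.0144,"rz":-0.02,"grip":0.9},{"dx":-0.026,"dy":-0.05,"dz":-0.02,"rx":0.0086,"ry":0.0288,"rz":-0.04,"grip":0.9},{"dx":-0.04,"dy":-0.075,"dz":-0.03,"rx":0.0128,"ry":0.0433,"rz":-0.06,"grip":0.9},{"dx":-0.053,"dy":-0.1,"dz":-0.038,"rx":0.0171,"ry":0.0577,"rz":-0.0797,"grip":0.9},{"dx":-0.053,"dy":-0.1,"dz":-0.038,"rx":0.0171,"ry":0.0577,"rz":-0.0797,"grip":0.9}]'>/dev/null
python3 -m creep '[{"dx":-0.01,"dy":-0.022,"dz":-0.01,"rx":0.0108,"ry":0.0106,"rz":-0.02,"grip":0.9},{"dx":-0.02,"dy":-0.044,"dz":-0.02,"rx":0.0215,"ry":0.0211,"rz":-0.04,"grip":0.9},{"dx":-0.03,"dy":-0.066,"dz":-0.03,"rx":0.0323,"ry":0.0317,"rz":-0.06,"grip":0.9},{"dx":-0.041,"dy":-0.088,"dz":-0.032,"rx":0.043,"ry":0.0422,"rz":-0.0797,"grip":0.9},{"dx":-0.041,"dy":-0.088,"dz":-0.032,"rx":0.043,"ry":0.0422,"rz":-0.0797,"grip":0.9}]'>/dev/null
python3 -m creep '[{"dx":-0.006,"dy":-0.023,"dz":-0.01,"rx":0.015,"ry":0.004,"rz":-0.0205,"grip":0.9},{"dx":-0.012,"dy":-0.046,"dz":-0.02,"rx":0.03,"ry":0.008,"rz":-0.041,"grip":0.9},{"dx":-0.018,"dy":-0.07,"dz":-0.025,"rx":0.045,"ry":0.012,"rz":-0.0615,"grip":0.9},{"dx":-0.025,"dy":-0.092,"dz":-0.027,"rx":0.06,"ry":0.016,"rz":-0.0821,"grip":0.9},{"dx":-0.025,"dy":-0.092,"dz":-0.027,"rx":0.06,"ry":0.016,"rz":-0.0821,"grip":0.9}]'
python3 snap.py wu; python3 -c "
from h import *
st();a=get_image('scene')[60:360,200:500];a=cv2.resize(a[40:280,20:260],(400,400),interpolation=2)[:,:,::-1]
b=cv2.resize(cv2.imread('pics/wu.png'),(400,300));cv2.imwrite('pics/up.png',np.hstack([np.vstack([b,np.zeros((100,400,3),np.uint8)]),a]))"
```

```text
clock: 18.58
eef_pos: [488.6, 84.3, 245.3]
tool_rot: [3.139, -0.957, 1.574]
force: [0.7, 1.1, -1.1]
width: 22.4
gripper_force: 59.1
18.625 [489.7  85.7 246.5] [ 3.135 -0.957  1.58 ] F [ 0.6  0.9 -1. ] w 22.3 59.11041498184204 q [ 0.79  0.75 -0.71  1.96 -0.63  0.88  0.67]
```

View pics/up.png

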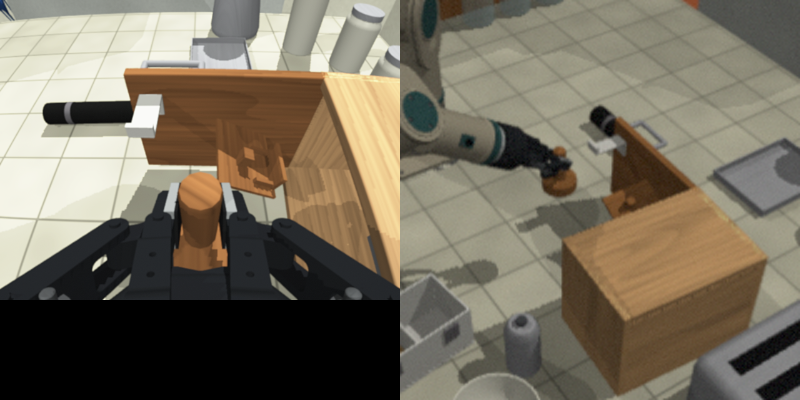

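The left half shows the handle pointing up between the fingers, and the right half shows the stamp head down over bare tiles. The door stands wide open and the rack is empty. Next I lower it.

```bash
python3 -m creep '[{"dx":0,"dy":0,"dz":-0.12,"rx":0,"ry":0,"rz":0,"grip":0.9},{"dx":0,"dy":0,"dz":-0.24,"rx":0,"ry":0,"rz":0,"grip":0.9},{"dx":0,"dy":0,"dz":-0.36,"rx":0,"ry":0,"rz":0,"grip":0.9},{"dx":0,"dy":0,"dz":-0.43,"rx":0,"ry":0,"rz":0,"grip":0.9},{"dx":0,"dy":0,"dz":-0.445,"rx":0,"ry":0,"rz":0,"grip":0.9}]'
python3 -m creep '[{"dx":0,"dy":0,"dz":-0.006,"rx":0,"ry":0,"rz":0,"grip":0.9},{"dx":0,"dy":0,"dz":-0.012,"rx":0,"ry":0,"rz":0,"grip":0.9},{"dx":0,"dy":0,"dz":-0.016,"rx":0,"ry":0,"rz":0,"grip":0.9},{"dx":0,"dy":0,"dz":-0.016,"rx":0,"ry":0,"rz":0,"grip":0.9},{"dx":0,"dy":0,"dz":-0.016,"rx":0,"ry":0,"rz":0,"grip":0.9}]'
python3 -c "
from h import *
st()"
```

```text
clock: 19.3
eef_pos: [490.7, 86.8, 67.6]
tool_rot: [3.136, -0.958, 1.58]
force: [-0.4, -0.6, -1.0]
width: 22.7
gripper_force: 59.2
clock: 19.92
eef_pos: [489.8, 84.7, 61.7]
tool_rot: [3.139, -0.958, 1.573]
force: [0.1, 0.6, -1.2]
width: 22.7
gripper_force: 59.2
19.925 [489.8  84.7  61.7] [ 3.139 -0.958  1.573] F [ 0.1  0.6 -1.2] w 22.7 59.21136796474457 q [ 0.76  1.1  -0.66  1.98 -0.58  0.6   0.87]
```

```bash
python3 -m creep '[{"dx":0,"dy":0,"dz":-0.0025,"rx":0,"ry":0,"rz":0,"grip":0.9},{"dx":0,"dy":0,"dz":-0.005,"rx":0,"ry":0,"rz":0,"grip":0.9},{"dx":0,"dy":0,"dz":-0.0075,"rx":0,"ry":0,"rz":0,"grip":0.9},{"dx":0,"dy":0,"dz":-0.0075,"rx":0,"ry":0,"rz":0,"grip":0.9},{"dx":0,"dy":0,"dz":-0.0075,"rx":0,"ry":0,"rz":0,"grip":0.9}]' | grep -E 'pos|force'
python3 -m creep '[{"dx":0,"dy":0,"dz":-0.0025,"rx":0,"ry":0,"rz":0,"grip":0.9},{"dx":0,"dy":0,"dz":-0.005,"rx":0,"ry":0,"rz":0,"grip":0.9},{"dx":0,"dy":0,"dz":-0.005,"rx":0,"ry":0,"rz":0,"grip":0.9},{"dx":0,"dy":0,"dz":-0.005,"rx":0,"ry":0,"rz":0,"grip":0.9},{"dx":0,"dy":0,"dz":-0.005,"rx":0,"ry":0,"rz":0,"grip":0.9}]' | grep -E 'pos|force'
```

```text
eef_pos: [489.7, 84.9, 58.5]
force: [0.4, -0.4, -1.3]
gripper_force: 59.2
eef_pos: [489.7, 84.9, 56.5]
force: [-0.6, 0.8, -1.9]
gripper_force: 59.2
```

```bash
python3 -m creep '[{"dx":0,"dy":0,"dz":-0.0025,"rx":0,"ry":0,"rz":0,"grip":0.9},{"dx":0,"dy":0,"dz":-0.005,"rx":0,"ry":0,"rz":0,"grip":0.9},{"dx":0,"dy":0,"dz":-0.005,"rx":0,"ry":0,"rz":0,"grip":0.9},{"dx":0,"dy":0,"dz":-0.005,"rx":0,"ry":0,"rz":0,"grip":0.9},{"dx":0,"dy":0,"dz":-0.005,"rx":0,"ry":0,"rz":0,"grip":0.9}]' | grep -E 'pos|force'
python3 -m creep '[{"dx":0,"dy":0,"dz":-0.0025,"rx":0,"ry":0,"rz":0,"grip":0.9},{"dx":0,"dy":0,"dz":-0.005,"rx":0,"ry":0,"rz":0,"grip":0.9},{"dx":0,"dy":0,"dz":-0.005,"rx":0,"ry":0,"rz":0,"grip":0.9},{"dx":0,"dy":0,"dz":-0.005,"rx":0,"ry":0,"rz":0,"grip":0.9},{"dx":0,"dy":0,"dz":-0.005,"rx":0,"ry":0,"rz":0,"grip":0.9}]' | grep -E 'pos|force'
```

```text
eef_pos: [489.7, 84.8, 54.5]
force: [-0.2, -0.3, -2.1]
gripper_force: 59.2
eef_pos: [489.7, 85.1, 53.9]
force: [-1.5, -4.4, 8.4]
gripper_force: 60.2
```

```bash
python3 -m creep '[{"dx":0,"dy":0,"dz":0.002,"rx":0,"ry":0,"rz":0,"grip":0.9},{"dx":0,"dy":0,"dz":0.002,"rx":0,"ry":0,"rz":0,"grip":0.3},{"dx":0,"dy":0,"dz":0.002,"rx":0,"ry":0,"rz":0,"grip":0},{"dx":0,"dy":0,"dz":0.002,"rx":0,"ry":0,"rz":0,"grip":-0.3},{"dx":0,"dy":0,"dz":0.002,"rx":0,"ry":0,"rz":0,"grip":-0.3}]' | grep -E 'pos|force|width'
python3 -m creep '[{"dx":0,"dy":-0.04,"dz":0.028,"rx":0,"ry":0,"rz":0,"grip":-0.3},{"dx":0,"dy":-0.1,"dz":0.07,"rx":0,"ry":0,"rz":0,"grip":-0.3},{"dx":0,"dy":-0.2,"dz":0.15,"rx":0,"ry":0,"rz":0,"grip":-0.3},{"dx":0,"dy":-0.28,"dz":0.26,"rx":0,"ry":0,"rz":0,"grip":-0.3},{"dx":0,"dy":-0.3,"dz":0.35,"rx":0,"ry":0,"rz":0,"grip":-0.3}]' | grep -E 'pos|force|width'
python3 -c "
from ik import *
c=get_calibration('wrist');im=get_image('wrist');import pickle;pickle.dump(c,open('wc.pkl','wb'));cv2.imwrite('pics/wc.png',im[:,:,::-1])
t=get_image('top');cv2.imwrite('pics/tc2.png',t[:,:,::-1]);ct=get_calibration('top')
sc=get_image('scene');cv2.imwrite('pics/sc2.png',sc[:,:,::-1]);cs=get_calibration('scene')
P=[489.7,69,86];print('wrist',proj(c,P),'top',proj(ct,P),'scene',proj(cs,P));st()
a=proj(ct,P);b=proj(cs,P)
A=[np.array(x) for x in (a,b)]
crop=lambda im,q,r:cv2.resize(im[int(q[1])-r:int(q[1])+r,int(q[0])-r:int(q[0])+r],(300,300),interpolation=2)
w=cv2.resize(im,(500,375));can=np.zeros((600,800,3),np.uint8);can[:375,:500]=w;can[:300,500:]=crop(t,a,30);can[300:,500:]=crop(sc,b,30)
cv2.imwrite('pics/stand.png',can[:,:,::-1])"
```

```text
eef_pos: [489.7, 84.9, 53.2]
force: [0.7, 0.2, -0.5]
width: 55.5
gripper_force: 0.0
eef_pos: [490.3, -37.8, 194.2]
force: [0.4, 0.0, -0.6]
width: 55.4
gripper_force: 0.0
wrist [317.59085013 254.48813962] top [310.19161391 265.95004378] scene [313.46136266 236.2617406 ]
23.825 [490.5 -35.8 194.5] [ 3.134 -0.956  1.577] F [ 0.6 -0.1 -1. ] w 55.5 0.0 q [ 0.9   0.86 -0.59  1.83 -0.5   1.03  0.76]
```

View pics/stand.png

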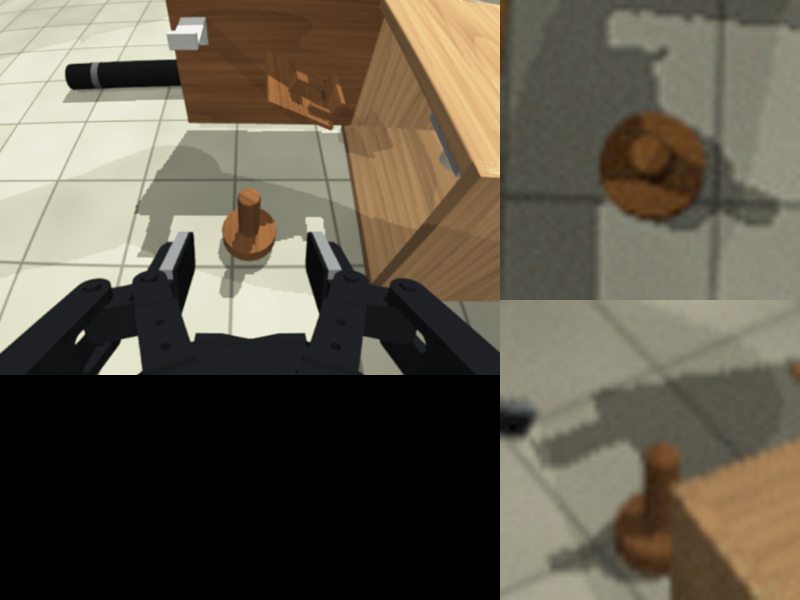

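The stamp stands upright. The handle cap is at full-frame pixels top (310.2,266), scene (315,236.4) and wrist (319,249). Now I triangulate it.

```bash
python3 -c "
from ik import *
import pickle
c=pickle.load(open('wc.pkl','rb'));ct=get_calibration('top');cs=get_calibration('scene')
x,e=tri([(c,(319,249)),(ct,(310.2,266)),(cs,(315,236.4))]);print(x.round(1),np.round(e,1))
print([onz(k,q,86)[:2].round(1) for k,q in((c,(319,249)),(ct,(310.2,266)),(cs,(315,236.4)))])
s=ctrl.read_state();q=s['qpos']
import itertools
# box +y compartment centre: y = (95... ) 
bx=np.array([547.9,-282.9]);Rb=Ro.from_euler('z',9.68,degrees=True)
pk=bx+Rb.apply([0,51.5,0])[:2];print('pocket',pk)
for yaw in(45,70,90,100,110,135):
  R=Ro.from_euler('xyz',[np.pi,0,np.radians(yaw)]);e1,q1=ik(np.array([490,70,120]),R,q,2)
  Q=[]
  for y2 in(yaw-65,yaw-45,yaw-20,yaw):
     R2=Ro.from_euler('xyz',[np.pi,0,np.radians(y2)]);e2,q2=ik(np.r_[pk,60],R2,q1,1);Q.append((y2,round(e2,2)))
  print(yaw,round(e1,2),q1.round(2),Q)
"
```

```text
[491.   71.6  86.7] [1.7 3.1 2.3]
[array([490.8,  74.3]), array([489.6,  69. ]), array([492.9,  72.8])]
pocket [ 539.24051736 -232.13324552]
45 0.0 [-0.42  0.6   0.32  2.07 -0.36  0.53 -0.63] [(-20, np.float64(0.0)), (0, np.float64(0.0)), (25, np.float64(0.0)), (45, np.float64(0.0))]
70 0.0 [-0.33  0.58  0.19  2.06 -0.21  0.51 -0.34] [(5, np.float64(0.0)), (25, np.float64(0.0)), (50, np.float64(0.0)), (70, np.float64(0.0))]
90 0.0 [-0.25  0.58  0.08  2.06 -0.09  0.5  -0.11] [(25, np.float64(0.0)), (45, np.float64(0.0)), (70, np.float64(0.0)), (90, np.float64(0.0))]
100 0.0 [-0.21  0.58  0.02  2.06 -0.02  0.5  -0.  ] [(35, np.float64(0.0)), (55, np.float64(0.0)), (80, np.float64(0.0)), (100, np.float64(0.0))]
110 0.0 [-0.17  0.58 -0.04  2.06  0.04  0.51  0.11] [(45, np.float64(0.0)), (65, np.float64(0.0)), (90, np.float64(0.0)), (110, np.float64(0.0))]
135 0.0 [-0.06  0.58 -0.19  2.05  0.21  0.52  0.38] [(70, np.float64(0.0)), (90, np.float64(0.0)), (115, np.float64(0.0)), (135, np.float64(0.0))]
```

```bash
python3 -c "
from h import *
to([490.5,71,195],[np.pi,0,np.radians(95)])"
python3 -m creep '[{"dx":0,"dy":0.05,"dz":0.03,"rx":-0.028,"ry":0,"rz":0,"grip":-0.3},{"dx":0,"dy":0.1,"dz":0.05,"rx":-0.056,"ry":0,"rz":0,"grip":-0.3},{"dx":0,"dy":0.15,"dz":0.05,"rx":-0.084,"ry":0,"rz":0,"grip":-0.3},{"dx":0,"dy":0.2,"dz":0.05,"rx":-0.112,"ry":0,"rz":0,"grip":-0.3},{"dx":0,"dy":0.265,"dz":0.05,"rx":-0.14,"ry":0,"rz":0,"grip":-0.3}]'
python3 -c "
from h import *
to([490.5,71,150],[np.pi,0,np.radians(95)]);st()"
```

```text
shift [0.    0.267 0.001] turn [-0.1521 -0.006   0.0126] rows 1.7 5.1
clock: 24.45
eef_pos: [488.4, 67.3, 212.1]
tool_rot: [-3.137, -0.104, 1.573]
force: [0.7, 0.1, 0.1]
width: 55.6
gripper_force: 0.0
shift [ 0.005  0.009 -0.155] turn [-0.0165 -0.0014  0.0135] rows 1.0 0.7
24.45 [488.4  67.3 212.1] [-3.137 -0.104  1.573] F [0.7 0.1 0.1] w 55.6 0.0 q [ 0.02  0.44 -0.2   1.97 -0.03  0.73 -0.13]
```

```bash
python3 -m creep '[{"dx":0.005,"dy":0.009,"dz":-0.03,"rx":-0.0165,"ry":-0.0014,"rz":0.0135,"grip":-0.3},{"dx":0.005,"dy":0.009,"dz":-0.13,"rx":-0.0165,"ry":-0.0014,"rz":0.0135,"grip":-0.3},{"dx":0.005,"dy":0.009,"dz":-0.2,"rx":-0.0165,"ry":-0.0014,"rz":0.0135,"grip":-0.3},{"dx":0.005,"dy":0.009,"dz":-0.2,"rx":-0.0165,"ry":-0.0014,"rz":0.0135,"grip":-0.3},{"dx":0.005,"dy":0.009,"dz":-0.2,"rx":-0.0165,"ry":-0.0014,"rz":0.0135,"grip":-0.3}]'
python3 -c "
from h import *
c=get_calibration('wrist');im=get_image('wrist');cv2.imwrite('pics/wd.png',im[:,:,::-1]);P=[490.5,71,86];print(proj(c,P));to([490.5,71,54],[np.pi,0,np.radians(95)])
hsv=cv2.cvtColor(im,cv2.COLOR_RGB2HSV);q=proj(c,P).astype(int);print(im[max(0,q[1]-70):q[1]+71:14,q[0]].tolist())"
```

```text
clock: 25.08
eef_pos: [491.0, 70.0, 132.4]
tool_rot: [-3.141, -0.005, 1.658]
force: [0.6, 0.4, -0.7]
width: 55.4
gripper_force: 0.0
[317.87256188 269.47295937]
shift [-0.002  0.003 -0.197] turn [-0.0008  0.      0.0001] rows 1.3 0.0
[[90, 60, 34], [86, 56, 33], [93, 60, 35], [98, 65, 38], [155, 103, 60], [154, 103, 59], [128, 83, 47], [209, 209, 185], [210, 210, 186], [211, 210, 187], [210, 210, 187]]
```

```bash
python3 -m creep '[{"dx":-0.001,"dy":0.003,"dz":-0.07,"rx":0,"ry":0,"rz":0,"grip":-0.3},{"dx":-0.001,"dy":0.003,"dz":-0.14,"rx":0,"ry":0,"rz":0,"grip":-0.3},{"dx":-0.001,"dy":0.003,"dz":-0.197,"rx":0,"ry":0,"rz":0,"grip":-0.3},{"dx":-0.001,"dy":0.003,"dz":-0.197,"rx":0,"ry":0,"rz":0,"grip":-0.3},{"dx":-0.001,"dy":0.003,"dz":-0.197,"rx":0,"ry":0,"rz":0,"grip":0}]' | grep -E 'pos|^force|width'
python3 -m creep '[{"dx":0,"dy":0,"dz":0,"rx":0,"ry":0,"rz":0,"grip":0.2},{"dx":0,"dy":0,"dz":0,"rx":0,"ry":0,"rz":0,"grip":0.5},{"dx":0,"dy":0,"dz":0,"rx":0,"ry":0,"rz":0,"grip":0.9},{"dx":0,"dy":0,"dz":0,"rx":0,"ry":0,"rz":0,"grip":0.9},{"dx":0,"dy":0,"dz":0,"rx":0,"ry":0,"rz":0,"grip":0.9}]'
python3 -m creep '[{"dx":0,"dy":0,"dz":0.03,"rx":0,"ry":0,"rz":0,"grip":0.9},{"dx":0,"dy":0,"dz":0.1,"rx":0,"ry":0,"rz":0,"grip":0.9},{"dx":0,"dy":0,"dz":0.2,"rx":0,"ry":0,"rz":0,"grip":0.9},{"dx":0,"dy":0,"dz":0.3,"rx":0,"ry":0,"rz":0,"grip":0.9},{"dx":0,"dy":0,"dz":0.4,"rx":0,"ry":0,"rz":0,"grip":0.9}]'
python3 -c "
from h import *
to([539,-232,215],[np.pi,0,np.radians(99.7)])"
```

```text
eef_pos: [491.5, 71.1, 54.6]
force: [-0.0, -0.1, 0.5]
width: 42.6
clock: 26.38
eef_pos: [491.0, 71.1, 54.3]
tool_rot: [3.141, -0.005, 1.657]
force: [-0.9, -0.5, 6.1]
width: 22.4
gripper_force: 58.4
clock: 27.0
eef_pos: [490.2, 71.0, 215.3]
tool_rot: [-3.141, -0.005, 1.657]
force: [1.2, -0.2, -1.2]
width: 22.2
gripper_force: 58.9
shift [ 0.122 -0.757 -0.001] turn [-0.0007 -0.0002  0.0132] rows 4.9 0.4
```

```bash
python3 -m creep '[{"dx":0.02,"dy":-0.12,"dz":0,"rx":0,"ry":0,"rz":0.0132,"grip":0.9},{"dx":0.04,"dy":-0.27,"dz":0,"rx":0,"ry":0,"rz":0.0132,"grip":0.9},{"dx":0.07,"dy":-0.42,"dz":0,"rx":0,"ry":0,"rz":0.0132,"grip":0.9},{"dx":0.095,"dy":-0.57,"dz":0,"rx":0,"ry":0,"rz":0.0132,"grip":0.9},{"dx":0.12,"dy":-0.7,"dz":0,"rx":0,"ry":0,"rz":0.0132,"grip":0.9}]' >/dev/null
python3 -m creep '[{"dx":0.002,"dy":-0.057,"dz":0,"rx":0,"ry":0,"rz":0,"grip":0.9},{"dx":0.002,"dy":-0.057,"dz":0,"rx":0,"ry":0,"rz":0,"grip":0.9},{"dx":0.002,"dy":-0.057,"dz":0,"rx":0,"ry":0,"rz":0,"grip":0.9},{"dx":0.002,"dy":-0.057,"dz":0,"rx":0,"ry":0,"rz":0,"grip":0.9},{"dx":0.002,"dy":-0.057,"dz":0,"rx":0,"ry":0,"rz":0,"grip":0.9}]'
python3 -c "
from h import *
import pickle
c=get_calibration('wrist');im=get_image('wrist');cv2.imwrite('pics/we.png',im[:,:,::-1]);pickle.dump(c,open('we.pkl','wb'))
Q=Ro.from_euler('z',9.68,degrees=True)
L=[(-53.5,2),(-53.5,101),(53.5,101),(53.5,2)]
pts=[proj(c,np.r_[547.9,-282.9,95]+Q.apply([*l,0])) for l in L];print(np.round(pts))
cv2.polylines(im,[np.int32(pts)],True,(255,0,0),1)
t=get_image('top')[200:290,380:490];can=np.zeros((480,640+160,3),np.uint8);can[:,:640]=im;can[:131,640:]=cv2.resize(t,(160,131),interpolation=2)
cv2.imwrite('pics/box.png',can[:,:,::-1]);st()"
```

```text
clock: 28.25
eef_pos: [539.6, -230.4, 213.6]
tool_rot: [-3.141, -0.005, 1.742]
force: [-0.2, 0.2, -1.5]
width: 22.9
gripper_force: 59.1
[[244. 300.]
 [236. 162.]
 [400. 163.]
 [392. 301.]]
28.35 [ 539.5 -231.   213.5] [-3.141 -0.005  1.741] F [ 0.7 -0.  -0.2] w 22.2 59.07567501068115 q [ 0.46  0.56 -0.16  1.71  0.11  0.88  0.43]
```

View pics/box.png

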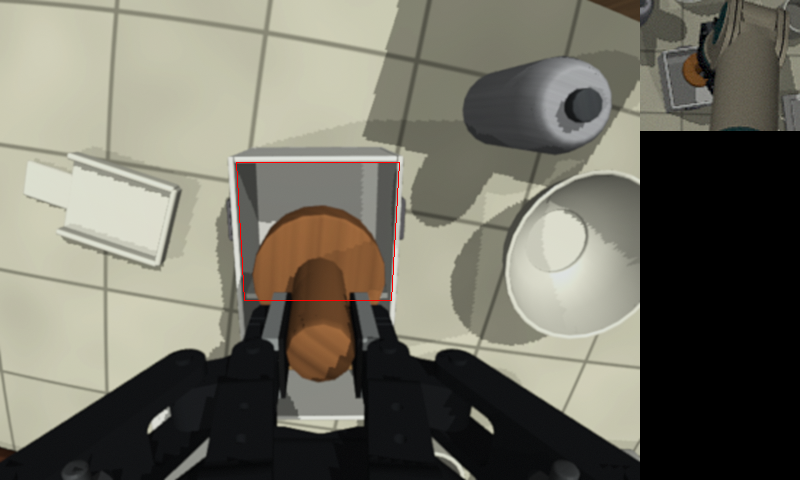

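The drawn compartment outline falls on the inner rim (162 at the far wall, 297–301 at the divider), with the stamp upright over it. I'll lower it in.

```bash
python3 -m creep '[{"dx":0,"dy":0,"dz":-0.08,"rx":0,"ry":0,"rz":0,"grip":0.9},{"dx":0,"dy":0.002,"dz":-0.16,"rx":0,"ry":0,"rz":0,"grip":0.9},{"dx":0,"dy":0.002,"dz":-0.24,"rx":0,"ry":0,"rz":0,"grip":0.9},{"dx":0,"dy":0.002,"dz":-0.32,"rx":0,"ry":0,"rz":0,"grip":0.9},{"dx":0,"dy":0.002,"dz":-0.36,"rx":0,"ry":0,"rz":0,"grip":0.9}]'| grep -E 'pos|^force|width'
python3 -m creep '[{"dx":0,"dy":0,"dz":-0.008,"rx":0,"ry":0,"rz":0,"grip":0.9},{"dx":0,"dy":0,"dz":-0.016,"rx":0,"ry":0,"rz":0,"grip":0.9},{"dx":0,"dy":0,"dz":-0.022,"rx":0,"ry":0,"rz":0,"grip":0.9},{"dx":0,"dy":0,"dz":-0.022,"rx":0,"ry":0,"rz":0,"grip":0.9},{"dx":0,"dy":0,"dz":-0.022,"rx":0,"ry":0,"rz":0,"grip":0.9}]'| grep -E 'pos|^force|width'
```

```text
eef_pos: [538.6, -230.4, 67.8]
force: [0.2, 0.2, -0.2]
width: 22.2
eef_pos: [539.6, -231.1, 61.1]
force: [0.9, 0.4, -1.4]
width: 22.6
```

```bash
python3 -m creep '[{"dx":0,"dy":0,"dz":-0.0025,"rx":0,"ry":0,"rz":0,"grip":0.9},{"dx":0,"dy":0,"dz":-0.005,"rx":0,"ry":0,"rz":0,"grip":0.9},{"dx":0,"dy":0,"dz":-0.005,"rx":0,"ry":0,"rz":0,"grip":0.9},{"dx":0,"dy":0,"dz":-0.005,"rx":0,"ry":0,"rz":0,"grip":0.9},{"dx":0,"dy":0,"dz":-0.005,"rx":0,"ry":0,"rz":0,"grip":0.9}]'| grep -E 'pos|^force|width'
python3 -m creep '[{"dx":0,"dy":0,"dz":-0.002,"rx":0,"ry":0,"rz":0,"grip":0.9},{"dx":0,"dy":0,"dz":-0.004,"rx":0,"ry":0,"rz":0,"grip":0.9},{"dx":0,"dy":0,"dz":-0.004,"rx":0,"ry":0,"rz":0,"grip":0.9},{"dx":0,"dy":0,"dz":-0.004,"rx":0,"ry":0,"rz":0,"grip":0.9},{"dx":0,"dy":0,"dz":-0.004,"rx":0,"ry":0,"rz":0,"grip":0.9}]'| grep -E 'pos|^force|width'
```

```text
eef_pos: [539.4, -230.9, 58.6]
force: [-0.3, 0.2, -1.5]
width: 22.5
eef_pos: [539.4, -231.1, 58.3]
force: [-2.3, 0.9, 9.6]
width: 22.5
```

```bash
python3 -m creep '[{"dx":0,"dy":0,"dz":0.002,"rx":0,"ry":0,"rz":0,"grip":0.9},{"dx":0,"dy":0,"dz":0.003,"rx":0,"ry":0,"rz":0,"grip":0.4},{"dx":0,"dy":0,"dz":0.003,"rx":0,"ry":0,"rz":0,"grip":0.1},{"dx":0,"dy":0,"dz":0.003,"rx":0,"ry":0,"rz":0,"grip":-0.03},{"dx":0,"dy":0,"dz":0.003,"rx":0,"ry":0,"rz":0,"grip":-0.03}]'| grep -E 'pos|^force|width'
python3 -m creep '[{"dx":0,"dy":0,"dz":0.05,"rx":0,"ry":0,"rz":0,"grip":-0.03},{"dx":0,"dy":0,"dz":0.15,"rx":0,"ry":0,"rz":0,"grip":-0.03},{"dx":0,"dy":0,"dz":0.3,"rx":0,"ry":0,"rz":0,"grip":-0.03},{"dx":0,"dy":0,"dz":0.45,"rx":0,"ry":0,"rz":0,"grip":-0.03},{"dx":0,"dy":0,"dz":0.5,"rx":0,"ry":0,"rz":0,"grip":-0.03}]'| grep -E 'pos|^force|width'
python3 -m creep '[{"dx":-0.1,"dy":0.1,"dz":0.1,"rx":0,"ry":0,"rz":0,"grip":-0.03},{"dx":-0.2,"dy":0.2,"dz":0.1,"rx":0,"ry":0,"rz":0,"grip":-0.03},{"dx":-0.25,"dy":0.3,"dz":0.1,"rx":0,"ry":0,"rz":0,"grip":-0.03},{"dx":-0.25,"dy":0.4,"dz":0.1,"rx":0,"ry":0,"rz":0,"grip":-0.03},{"dx":-0.25,"dy":0.4,"dz":0.1,"rx":0,"ry":0,"rz":0,"grip":-0.03}]'| grep -E 'pos|^force|width'
python3 -c "
from h import *
for n in('scene','top'):
  im=get_image(n);cv2.imwrite(f'pics/{n}F.png',im[:,:,::-1]);c=get_calibration(n);a=cv2.imread(f'pics/{n}0.png')
  d=cv2.absdiff(a,im[:,:,::-1].copy()).max(2)
  P=[539.4,-231,91];print(n,'handle top',proj(c,P).round(1),[im[int(proj(c,P)[1])+k,int(proj(c,P)[0])].tolist() for k in(-3,0,3)])
  for nm,p in dict(shaker=(677,-122,100),bowl=(700,-235,40),mug=(640,-420,60),rest=(430,-250,10),lid=(520,-480,10),roll=(430,370,25),tray=(560,520,10)).items():
    u,v=proj(c,p).astype(int);w=d[max(0,v-12):v+12,max(0,u-12):u+12];print('  ',nm,(u,v),w.size and round(float((w>40).mean()),2))
"
```

```text
eef_pos: [539.5, -231.0, 58.1]
force: [0.2, -0.7, 0.3]
width: 43.9
eef_pos: [541.3, -231.6, 262.5]
force: [0.4, 0.0, -0.6]
width: 44.3
eef_pos: [439.3, -67.9, 298.7]
force: [0.1, -0.5, 0.6]
width: 44.1
scene handle top [235.5 284.3] [[85, 82, 78], [109, 74, 41], [95, 64, 36]]
   shaker (np.int64(291), np.int64(298)) 0.07
   bowl (np.int64(261), np.int64(334)) 0.0
   mug (np.int64(189), np.int64(345)) 0.0
   rest (np.int64(218), np.int64(280)) 0.0
   lid (np.int64(157), np.int64(333)) 0.0
   roll (np.int64(374), np.int64(207)) 0.72
   tray (np.int64(428), np.int64(215)) 0.0
top handle top [415.7 251.6] [[106, 70, 33], [116, 76, 36], [112, 75, 41]]
   shaker (np.int64(378), np.int64(202)) 0.0
   bowl (np.int64(414), np.int64(200)) 0.0
   mug (np.int64(477), np.int64(220)) 0.0
   rest (np.int64(417), np.int64(291)) 0.02
   lid (np.int64(493), np.int64(263)) 0.0
   roll (np.int64(207), np.int64(285)) 0.05
   tray (np.int64(161), np.int64(240)) 0.0
```

```bash
python3 -c "
from h import *
st();print(ctrl.finish_job())"
```

```text
32.825 [439.5 -71.1 298.4] [-3.141 -0.004  1.741] F [ 0.1 -0.  -0. ] w 44.0 0.0 q [ 0.28  0.26 -0.23  1.96  0.07  0.93  0.19]
the job is handed in; nothing more can be done
None
```

I handed the job in at 32.8 s of the 72 s allowed (no verdict returned): the door is wide open at about 1.54 rad, the stamp was stood on the tiles, re-gripped from above and set down handle up in the empty compartment, and the before/after pictures show no bystander moved (the mat roll checked from the top view only, the open door hiding it in the scene view).

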